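# Restock the soap rack from the stacking crate

### The arm

A 6-joint arm with a two-finger parallel gripper is mounted at the origin on a cart in front of the work surface, level with it; the furniture and walls round the work are solid. World frame = base frame: x ahead of the robot, y to its left, z up, the work surface at z = 0. Lengths are in m, angles in degrees, forces in N, time in s.
With the tool pointing down it reaches from about 0.35 to 0.95 m from the base axis. Payload 17.4 kg.
Tool frame: the origin (TCP) lies at the very end of the fingers, on their centre line; the grasp point (between the pads) lies 19 mm behind it; z points along the fingers, y is the line along which they close (so a half turn about z gives the same grasp; the last joint's range is limited). The gripper opens to 93 mm and grips with 3 to 60 N. Pads are 15 mm wide; open, the fingers measure 128 mm over their backs; the gripper's body (75 mm by 188 mm) begins 65 mm behind the grasp point.
Start: joints at [-66.051, 6.646, 82.598, -0, 90.757, -2.166], TCP at [0.297, -0.606, 0.183] pointing down, gripper open.
Joint ranges: [-162.19, 162.19], [-47.58, 125.68], [4.15, 143.07], [-65.23, 245.23], [0.69, 171.88], [-170.13, 170.13]. Speed limits (degrees/s): [108.29, 108.29, 127.2, 180, 180, 180].

### API

Orientations are given as [roll, pitch, yaw] about the fixed x, y, z axes, in that order (R = Rz(yaw) Ry(pitch) Rx(roll)).
In Python, from cell import bot gives the robot as it stands. The module is installed in compiled form; this text tells all that it offers.
- The arm moves only by the shell command python3 -m crank 'ROWS' [OPENING]. ROWS is JSON, a list that holds one entry, the list of rows, each a list of 4 numbers: the shift along the world's x, y, z scaled (see below), then the turn about the world's z scaled (see below). In form: [[[tx, ty, tz, turn], ...]]. A call has exactly 8 rows; each row is the pose to reach, as a shift and turn from the pose commanded when the call began; what a row does not reach only later rows make up. The controller multiplies each number of a shift by 1000 mm and each number of a turn by 45 degrees. A row lasts 1/8 s, in which the tool goes at most 62.5 mm and 10.7 degrees, less where a joint would pass 70% of its speed; a pose out of reach is approached as far as the arm can. A call with a number of a shift or a turn outside -1 to 1 is refused whole. A call with a gripper value outside its range is refused whole. OPENING is the closure, from 0 (fully open) to 1 (shut), set as the call begins (- or left out, the last holds). The fingers move at their own pace and stop on an object; the grip force is fixed at half the most. Time passes only in rows, so rows that repeat a pose let the fingers close, or fill a call up. It gives the time, the measured TCP pose, the force, the opening and the grip force at its end, in the units of the state.
- bot.state(): the state, without advancing time (a new reading comes with each control period).
- bot.grab_frame(name): name is "scene" or "top" or "wrist"; returns a dict with "frame" (400x640x3 uint8, red, green, blue), "z_map" (400x640 float32, m along the optical axis (not along the pixel's ray), 0 where there is no reading), "mtx" (3x3 intrinsics, pixels), "R" (3x3) and "t" (3): a world point X has camera coordinates R X + t; the wrist camera has in their place "tool_from_camera" (4x4, takes a point from camera to tool coordinates, whose origin is the TCP and whose axes are the flange's). Camera axes: x right, y down, z forward; pixel columns grow to the right and rows downward; lengths in m; the calibration is good to about 2 mm. A picture is of the moment at which its call begins: read the wrist's pose just before it.
- bot.hand_in(): hands the job in; it is judged then, once.
The state is a dict: "time": time; "qpos": joint angles; "joint_vel": joint speeds; "effort": joint torques, N m; "tool_pos": TCP position; "tool_rot": TCP orientation; "wrist_force": force on the tool from outside, world axes, zero at the start; "ft_torque": the same for the moment, N m; "grip_width": finger opening in m; "finger_force": force on a finger pad.
Only numpy, scipy, OpenCV 4.12 (cv2) and the standard library are available. Lean on these libraries where they do the work, as an engineer would, in place of code of your own. Each camera call takes 0.05 s, during which the arm holds its last target. There are 200 camera calls.

### The job

Lift the top tray off the wooden crate and stand it on the free counter, then move every soap carton from the crate to the display rack, standing on end in one row, face to face, between the rack's end wall and its sliding stop (draw the stop back to make room), and push the stop up until the row is snug with no gaps. Then put the tray back on the crate, properly seated as it was, and leave any jar or glass tumbler standing by where it is.

Things in the scene. Friction and masses are not known exactly. Their poses are not given: they have to be found in the camera images.
- crate: Fixed light-wood crate, 72 x 200 mm, row along its y. Origin: centre of its underside; z up. Floor 8 mm thick; end boards at y = +-90 to +-100 mm, 106 mm high; long sides only 22 mm high (60 mm apart inside). Five 32 mm slots for cartons on end, centred at y = -72, -36, 0, 36, 72 mm, between ribs 12 mm above the floor; some may be empty. The counter at x 0.60-0.70, y 0.10-0.33 m behind it is free.
- tray: Loose light-wood tray, 90 x 216 mm, 0.25 kg, stacked on the crate's end boards over the cartons. Origin: centre of its underside, 96 mm above the crate's when seated, axes as the crate's. Rim 27 mm high; bar handle along y in the middle: 16 mm thick (x), 100 mm long, 58 to 78 mm up. Skirts and cleats underneath (10 mm deep) locate it on the crate's ends with 3 mm play in x and y.
- rack: Fixed darker-wood display rack, 90 x 256 mm, row along its y. Origin: centre of its underside; z up. Floor 8 mm thick; end wall at the -y end, inner face at y = -114 mm, 75 mm high, 80 mm wide; low lips (16 mm above the counter) along both sides, 64 mm apart. The sliding stop comes from the +y side.
- stop (a joint): Slide of the rack's stop along the rack's y, 0 to 0.17 m, growing as it is drawn away from the end wall. Clear room between end wall and stop face = 30 mm + this value (200 mm fully open). Friction about 1.5 N; it stays where it is left. It starts too close to the wall for the cartons.
- stop_grip (a point): Point on the axis of the stop's upright grip post, 78 mm above the counter; axes as the rack's. Post 30 mm wide (x), 20 mm thick (y), top 97 mm above the counter; grip it from above across the 30 mm. The stop's face (56 mm wide, up to 71 mm high) lies 24 mm to the -y side of this point; the stop ends 11 mm to the +y side.
- salts_jar: Bystander: small jar of bath salts, 57 x 49 x 70 mm, loose, in some starts only (else None). Origin: centre of its underside.
- tumbler: Bystander: clear drinking glass, 71 mm wide, 106 mm tall, loose, in some starts only (else None). Origin: centre of its underside.
- carton_1_mid (a point): Centre of one of three to five identical soap cartons: rigid box 52 x 82 x 28 mm, 0.11 kg, standing on its small end (82 mm tall) in a slot of the crate. x along its 52 mm width (grip across it, from above), y along its 82 mm height, z along its 28 mm thickness (along the crate's row). None if absent.
- carton_2_mid (a point): Centre of one of three to five identical soap cartons: rigid box 52 x 82 x 28 mm, 0.11 kg, standing on its small end (82 mm tall) in a slot of the crate. x along its 52 mm width (grip across it, from above), y along its 82 mm height, z along its 28 mm thickness (along the crate's row). None if absent.
- carton_3_mid (a point): Centre of one of three to five identical soap cartons: rigid box 52 x 82 x 28 mm, 0.11 kg, standing on its small end (82 mm tall) in a slot of the crate. x along its 52 mm width (grip across it, from above), y along its 82 mm height, z along its 28 mm thickness (along the crate's row). None if absent.
- carton_4_mid (a point): Centre of one of three to five identical soap cartons: rigid box 52 x 82 x 28 mm, 0.11 kg, standing on its small end (82 mm tall) in a slot of the crate. x along its 52 mm width (grip across it, from above), y along its 82 mm height, z along its 28 mm thickness (along the crate's row). None if absent.
- carton_5_mid (a point): Centre of one of three to five identical soap cartons: rigid box 52 x 82 x 28 mm, 0.11 kg, standing on its small end (82 mm tall) in a slot of the crate. x along its 52 mm width (grip across it, from above), y along its 82 mm height, z along its 28 mm thickness (along the crate's row). None if absent.

How it is judged:
By the outcome, as a careful person would: the job done as asked, in the order asked, and still so for the second after the job is handed in, with the robot touching nothing.
Of carton_4, carton_5, salts_jar, tumbler only 1 to 3 are there at a start; the rules pass over those that are not, and their reading is None.
At some moment in a run one of tray may be knocked a few centimetres aside while the robot is not near it.
Once in a run the grip may slacken for a moment while it holds something.
It also fails if it takes over 210 s, if anything falls off the work surface, if the arm or the gripper's body presses on something with over 40 N, if the wrist force passes 120 N, or if a joint passes its speed limit or range.

## Working session

There is one attempt and no reset: what is moved stays moved. The work goes in short steps, Python scripts to look and compute and a shell command to move; the robot and the scene stay as the last step left them, time stands still between calls to the robot, and variables do not carry over. Pictures are saved under pics/ and viewed, at most 14 in all, crops included, and the job is handed in when it is done.

```bash
mkdir -p pics; cat > h.py <<'E'
from cell import bot
import numpy as np, cv2
def grab(n):
    s=bot.state(); f=bot.grab_frame(n); f['s']=s; return f
def save(f,name,crop=None,sc=1):
    im=cv2.cvtColor(f['frame'],cv2.COLOR_RGB2BGR)
    if crop: a,b,c,d=crop; im=im[b:d,a:c]
    cv2.imwrite('pics/'+name,cv2.resize(im,None,fx=sc,fy=sc))
def pts(f):
    "world point per pixel from depth"
    z=f['z_map'];K=f['mtx'];v,u=np.mgrid[:400,:640]
    c=np.stack([(u-K[0,2])/K[0,0]*z,(v-K[1,2])/K[1,1]*z,z],-1)
    if 'R' in f: return (c-f['t'])@f['R']
    from scipy.spatial.transform import Rotation as Ro
    T=f['tool_from_camera'];p=c@T[:3,:3].T+T[:3,3]
    return p@Ro.from_euler('xyz',f['s']['tool_rot'],degrees=True).as_matrix().T+f['s']['tool_pos']
E
python3 - <<'E'
from h import *
a=grab('top');b=grab('scene');save(a,'t0.png');save(b,'s0.png')
im=np.vstack([a['frame'],b['frame']]);cv2.imwrite('pics/0.png',cv2.resize(im[:,:,::-1],(480,600)))
print(bot.state());print(a['R'],a['t'],a['mtx'],b['R'],b['t'])
np.save('pt.npy',pts(a));np.save('ps.npy',pts(b))
E
```

```text
{'time': 0.1, 'qpos': array([-6.60484519e+01,  6.67235846e+00,  8.26298309e+01,  1.14534527e-04,
        9.07540184e+01, -2.16530052e+00]), 'joint_vel': array([-0.01888252, -0.13828544, -0.05390508,  0.02073482,  0.04600479,
       -0.06692238]), 'effort': array([ 2.12482861e-03, -7.22890735e+01, -6.23866296e+01,  7.82649661e-02,
        2.27539981e-02, -1.33767862e-04]), 'tool_pos': array([ 0.29705724, -0.60590771,  0.18229007]), 'tool_rot': array([-1.79943837e+02, -2.23812207e-03,  2.61168490e+01]), 'wrist_force': array([-0.7540594 , -0.13615811,  0.37765779]), 'ft_torque': array([-0.03136223,  0.00156031,  0.01661964]), 'finger_force': 0.0, 'grip_width': 0.09296095019027448}
[[ 0.06763858 -0.99770913  0.00123456]
 [-0.97550817 -0.06639297 -0.20970405]
 [ 0.20930561  0.01297976 -0.97776413]] [-0.05210224  0.56821778  1.17594579] [[394.1423469    0.         318.20853966]
 [  0.         394.1423469  199.13357725]
 [  0.           0.           1.        ]] [[-0.46425584 -0.88551817 -0.01800256]
 [-0.62062791  0.33974699 -0.70667743]
 [ 0.63189201 -0.31690624 -0.70730681]] [0.23995199 0.4207606  0.8497442 ]
```

View pics/t0.png

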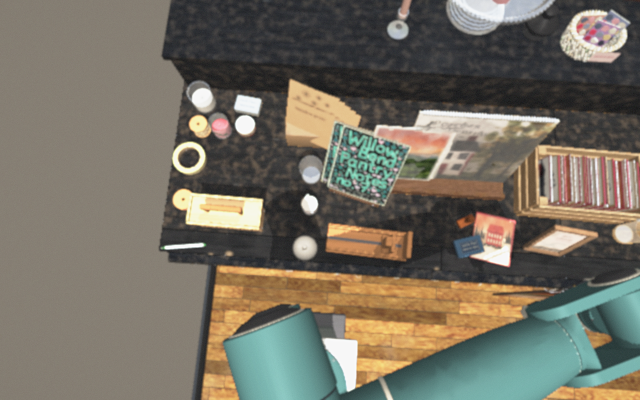

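View pics/s0.png

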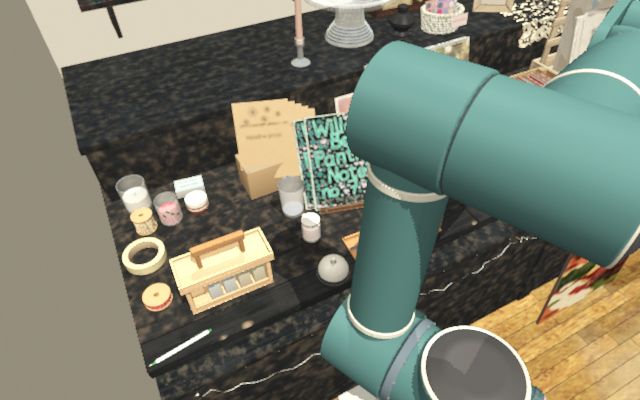

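The top view shows the tray and crate at about (225,210), the rack at (370,242), the jar at (310,204), the tumbler at (311,168) and a dome at (305,247). The scene view shows the tray on the crate at (222,265), with cartons visible underneath.

```bash
python3 - <<'E'
import numpy as np
p=np.load('pt.npy')
for n,(u,v) in dict(handL=(203,207),handR=(240,209),trayTL=(190,195),trayTR=(262,200),trayBL=(187,224),trayBR=(261,229),rackTL=(329,226),rackTR=(410,233),rackBL=(328,248),rackBR=(409,258),jar=(311,204),tumb=(311,168),dome=(305,245),stop=(395,240),counter=(240,160),counter2=(270,140)).items():
    print(n,np.round(np.nanmedian(p[v-1:v+2,u-1:u+2].reshape(-1,3),0),3))
# height map of rack rows
for v in (236,240,244,248): print(v,[(u,*np.round(p[v,u],3)) for u in range(325,416,5)])
E
```

```text
handL [0.501 0.309 0.174]
handR [0.503 0.204 0.173]
trayTL [0.561 0.403 0.022]
trayTR [0.545 0.155 0.1  ]
trayBL [ 0.469  0.405 -0.002]
trayBR [0.468 0.161 0.027]
rackTL [ 0.496 -0.054  0.01 ]
rackTR [ 0.481 -0.3    0.076]
rackBL [ 0.424 -0.055  0.014]
rackBR [ 0.408 -0.302  0.064]
jar [0.552 0.008 0.07 ]
tumb [0.685 0.018 0.011]
dome [0.425 0.017 0.056]
stop [ 0.46  -0.255  0.07 ]
counter [ 0.701  0.259 -0.002]
counter2 [0.778 0.165 0.001]
236 [(325, np.float64(0.463), np.float64(-0.043), np.float64(-0.0)), (330, np.float64(0.464), np.float64(-0.059), np.float64(0.005)), (335, np.float64(0.465), np.float64(-0.075), np.float64(0.005)), (340, np.float64(0.466), np.float64(-0.091), np.float64(0.009)), (345, np.float64(0.466), np.float64(-0.106), np.float64(0.013)), (350, np.float64(0.468), np.float64(-0.123), np.float64(0.007)), (355, np.float64(0.469), np.float64(-0.139), np.float64(0.004)), (360, np.float64(0.47), np.float64(-0.155), np.float64(0.008)), (365, np.float64(0.471), np.float64(-0.171), np.float64(0.008)), (370, np.float64(0.472), np.float64(-0.187), np.float64(0.006)), (3
[... 3583 characters left out ...]
oat64(0.432), np.float64(-0.172), np.float64(0.012)), (370, np.float64(0.434), np.float64(-0.188), np.float64(0.008)), (375, np.float64(0.435), np.float64(-0.204), np.float64(0.008)), (380, np.float64(0.436), np.float64(-0.22), np.float64(0.006)), (385, np.float64(0.435), np.float64(-0.232), np.float64(0.033)), (390, np.float64(0.434), np.float64(-0.244), np.float64(0.052)), (395, np.float64(0.433), np.float64(-0.257), np.float64(0.067)), (400, np.float64(0.441), np.float64(-0.284), np.float64(0.006)), (405, np.float64(0.437), np.float64(-0.291), np.float64(0.05)), (410, np.float64(0.435), np.float64(-0.3), np.float64(0.076)), (415, np.float64(0.445), np.float64(-0.334), np.float64(-0.003))]
```

```bash
python3 -m crank '[[[0,0,0.05,0],[0,0,0.11,0.1],[0.02,0.05,0.16,0.3],[0.05,0.11,0.2,0.5],[0.08,0.17,0.22,0.7],[0.11,0.23,0.22,0.9],[0.13,0.29,0.22,1],[0.15,0.35,0.22,1]]]' 0; python3 -m crank '[[[0,0.04,0,0.1],[0,0.08,0,0.2],[0,0.08,0,0.3],[0,0.08,0,0.42],[0,0.08,0,0.42],[0,0.08,0,0.42],[0,0.08,0,0.42],[0,0.08,0,0.42]]]'; python3 - <<'E'
from h import *
f=grab('wrist');save(f,'w1.png');np.save('pw.npy',pts(f));print(f['s']['tool_pos'],f['s']['tool_rot'],f['tool_from_camera'])
E
```

```text
time: 1.1
tool_pos: [0.4351, -0.2894, 0.4022]
tool_rot: [-180.0, -0.0, 71.2]
wrist_force: [0.6, 0.1, 0.1]
grip_width: 0.0933
finger_force: 0.0
time: 2.1
tool_pos: [0.4347, -0.2113, 0.4023]
tool_rot: [-180.0, -0.0, 90.0]
wrist_force: [0.4, 0.5, -0.4]
grip_width: 0.0929
finger_force: 0.0
[ 0.43466105 -0.21133654  0.40229989] [-1.79995605e+02 -1.40898625e-03  8.99694022e+01] [[-1.21329210e-03 -9.63353857e-01 -2.68231008e-01  7.51410764e-02]
 [ 9.99998678e-01 -1.45929453e-03  7.17763822e-04  3.56687021e-04]
 [-1.08288859e-03 -2.68229783e-01  9.63354354e-01 -2.01752898e-01]
 [ 0.00000000e+00  0.00000000e+00  0.00000000e+00  1.00000000e+00]]
```

View pics/w1.png

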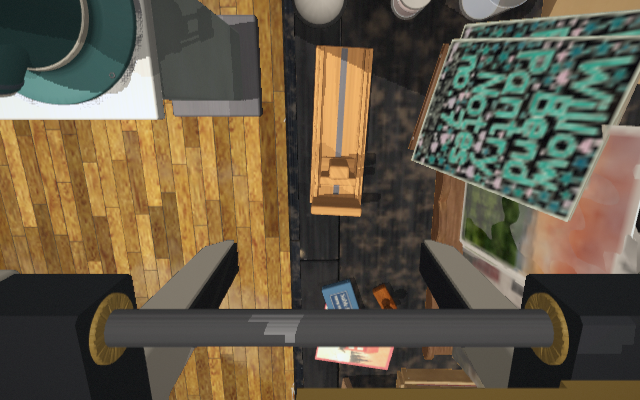

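Wrist view: the rack runs from (343,46) to (336,214) with the stop near the wall end at (337,180). The books to its right start at x≈412 px.

```bash
cat >> h.py <<'E'
def rect(P,zlo,zhi,box,hue=None):
    m=(P[...,2]>zlo)&(P[...,2]<zhi)&(P[...,0]>box[0])&(P[...,0]<box[1])&(P[...,1]>box[2])&(P[...,1]<box[3])
    q=P[m]; r=cv2.minAreaRect((q[:,:2]*1000).astype(np.float32)); 
    return len(q),np.round(r[0],1),np.round(r[1],1),round(r[2],2),np.round(np.median(q,0),4)
E
python3 - <<'E'
from h import *
for n in ('pw','pt'):
    P=np.load(n+'.npy'); print(n)
    B=(.38,.51,-.33,-.03)
    print('rack',rect(P,.006,.05,B)); print('lips',rect(P,.0135,.022,B)); print('wall',rect(P,.071,.078,(.38,.51,-.33,-.28)))
    print('post',rect(P,.092,.1,B)); print('stop top',rect(P,.066,.074,(.38,.51,-.275,-.2)))
    k=(P[...,0]>.5)&(P[...,0]<.6)&(P[...,1]<-.05)&(P[...,1]>-.33)
    for x in (.5,.52,.54,.56,.58): 
        q=P[k&(abs(P[...,0]-x)<.01)]; print(x,len(q),q[:,2].max().round(3) if len(q) else 0,q[q[:,2].argmax()].round(3) if len(q) else 0)
P=np.load('pt.npy');B=(.4,.62,.12,.42)
print('handle',rect(P,.166,.18,(.45,.55,.15,.36)));print('rim',rect(P,.115,.13,(.43,.58,.13,.37)))
print('jar',rect(P,.06,.08,(.5,.6,-.03,.06)),'tumb',rect(P,.095,.115,(.6,.75,-.04,.08)),'dome',rect(P,.01,.09,(.36,.49,-.04,.08)))
P=np.load('ps.npy')
print('handle',rect(P,.166,.18,(.45,.55,.15,.36)));print('rim',rect(P,.115,.13,(.43,.58,.13,.37)))
print('jar',rect(P,.06,.08,(.5,.6,-.03,.06)),'tumb',rect(P,.095,.115,(.6,.75,-.04,.08)),'dome',rect(P,.01,.09,(.36,.49,-.04,.08)))
E
```

```text
pw
rack (7696, array([ 453.8, -175.5]), array([254.4,  89.9]), 86.81, array([ 0.4544, -0.1551,  0.0086]))
lips (1387, array([ 453.7, -171.4]), array([239.5,  77.3]), 86.96, array([ 0.4431, -0.1917,  0.0163]))
wall (434, array([ 447.3, -296.5]), array([14.4, 79.3]), 86.95, array([ 0.4472, -0.2961,  0.0746]))
post (270, array([ 450.9, -231.4]), array([19.7, 29.4]), 89.87, array([ 0.4508, -0.2303,  0.0965]))
stop top (259, array([ 450.2, -238.5]), array([34.3, 54.8]), 85.85, array([ 0.4486, -0.2492,  0.071 ]))
0.5 1448 0.537 [ 0.501 -0.175  0.537]
0.52 1986 0.527 [ 0.51  -0.176  0.527]
0.54 1982 0.004 [ 0.531 -0.152  0.004]
0.56 1985 0.003 [ 0.566 -0.195  0.003]
0.58 2160 0.034 [ 0.589 -0.229  0.034]
pt
rack (1661, array([ 448.4, -183.4]), array([286.4, 121.1]), 87.78, array([ 0.4509, -0.169 ,  0.0096]))
lips (324, array([ 454.5, -172.7]), array([241. ,  79.9]), 87.03, array([ 0.4325, -0.2008,  0.0169]))
wall (111, array([ 446.5, -297.9]), array([14.4, 77. ]), 86.88, array([ 0.4472, -0.2979,  0.074 ]))
post (60, array([ 448.5, -232.7]), array([27.4, 18.7]), 2.18, array([ 0.4497, -0.2328
[... 561 characters left out ...]
array([0.5518, 0.0126, 0.0688])) tumb (93, array([664.1,   3.1]), array([70.8, 94.5]), 10.58, array([0.6855, 0.0065, 0.1024])) dome (457, array([419. ,  19.7]), array([76.3, 76.4]), 60.31, array([0.4174, 0.0183, 0.0382]))
handle (378, array([499. , 259.8]), array([119.4,  18.7]), 88.21, array([0.4965, 0.2617, 0.1716]))
rim (607, array([499.9, 259.3]), array([216.6,  94.1]), 88.68, array([0.4629, 0.2739, 0.1188]))
jar (236, array([548.8,  11.1]), array([46.6, 49.1]), 64.24, array([0.5459, 0.0137, 0.068 ])) tumb (185, array([688.6,   0. ]), array([ 70. , 139.9]), 64.21, array([0.6773, 0.0068, 0.1011])) dome (665, array([412.5,  20.4]), array([73., 69.]), 50.23, array([0.4036, 0.0248, 0.0359]))
```

```bash
python3 -m crank '[[[0.01,0.05,0,0],[0.02,0.1,0,0],[0.03,0.15,0,0],[0.04,0.2,0,0],[0.05,0.25,0,0],[0.06,0.3,0,-0.02],[0.065,0.33,0,-0.024],[0.065,0.33,0,-0.024]]]'; python3 - <<'E'
from h import *
f=grab('wrist');save(f,'w2.png');P=pts(f);print(f['s']['tool_pos'],f['s']['tool_rot'])
print('handle',rect(P,.166,.18,(.45,.55,.15,.36)));print('rim',rect(P,.115,.13,(.43,.58,.13,.37)))
print('ends',rect(P,.06,.09,(.43,.58,.13,.37)));print('crate',rect(P,.006,.025,(.43,.58,.13,.39)))
E
```

```text
time: 3.15
tool_pos: [0.4998, 0.1204, 0.4019]
tool_rot: [-179.9, 0.0, 89.1]
wrist_force: [0.2, -1.0, 1.0]
grip_width: 0.0928
finger_force: 0.0
[0.49975708 0.1204026  0.40186248] [-1.79945627e+02  1.81574332e-03  8.90700215e+01]
handle (1377, array([504.1, 255.3]), array([103.7,  15.4]), 88.75, array([0.5038, 0.2567, 0.1737]))
rim (1626, array([503.7, 237.6]), array([165. ,  90.2]), 88.94, array([0.5023, 0.2262, 0.1202]))
ends (0, array([0., 0.]), array([0., 0.]), 0.0, array([nan, nan, nan]))
crate (0, array([0., 0.]), array([0., 0.]), 0.0, array([nan, nan, nan]))
  return _methods._mean(a, axis=axis, dtype=dtype,
  ret = um.true_divide(
```

View pics/w2.png

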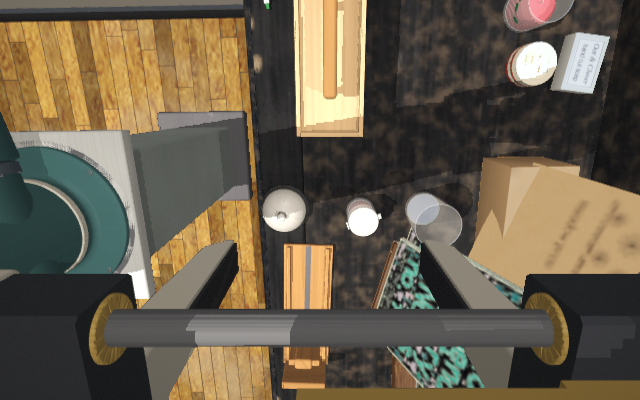

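```bash
python3 - <<'E'
import numpy as np
P=np.load('pt.npy')
for x in np.arange(.56,.84,.04):
  print(round(x,2),[ (round(y,2), *(q[:,2].max().round(3),) ) if len(q:=P[(abs(P[...,0]-x)<.02)&(abs(P[...,1]-y)<.02)]) else None for y in np.arange(.02,.4,.04)])
E
python3 -m crank '[[[0.004,0.05,0,0],[0.004,0.1,0,0],[0.004,0.135,-0.03,0],[0.004,0.135,-0.08,0],[0.004,0.135,-0.14,0],[0.004,0.135,-0.19,0],[0.004,0.135,-0.22,0],[0.004,0.135,-0.22,0]]]' 0.3; python3 -m crank '[[[0,0,-0.02,0],[0,0,-0.038,0],[0,0,-0.038,0],[0,0,-0.038,0],[0,0,-0.038,0],[0,0,-0.038,0],[0,0,-0.038,0],[0,0,-0.038,0]]]'
```

```text
0.56 [(np.float64(0.02), np.float64(0.075)), (np.float64(0.06), np.float64(0.007)), (np.float64(0.1), np.float64(0.008)), (np.float64(0.14), np.float64(0.124)), (np.float64(0.18), np.float64(0.123)), (np.float64(0.22), np.float64(0.125)), (np.float64(0.26), np.float64(0.124)), (np.float64(0.3), np.float64(0.127)), (np.float64(0.34), np.float64(0.123)), (np.float64(0.38), np.float64(0.123))]
0.6 [(np.float64(0.02), np.float64(0.062)), (np.float64(0.06), np.float64(0.006)), (np.float64(0.1), np.float64(0.007)), (np.float64(0.14), np.float64(0.005)), (np.float64(0.18), np.float64(0.007)), (np.float64(0.22), np.float64(0.005)), (np.float64(0.26), np.float64(0.007)), (np.float64(0.3), np.float64(0.006)), (np.float64(0.34), np.float64(0.006)), (np.float64(0.38), np.float64(0.006))]
0.64 [(np.float64(0.02), np.float64(0.108)), (np.float64(0.06), np.float64(0.106)), (np.float64(0.1), np.float64(0.005)), (np.float64(0.14), np.float64(0.006)), (np.float64(0.18), np.float64(0.006)), (np.float64(0.22), np.float64(0.007)), (np.float64(0.26), np.float64(0.005)), (np.float64(0.3), np.float64(0.006)
[... 1236 characters left out ...]
0.38), np.float64(0.056))]
0.8 [(np.float64(0.02), np.float64(0.239)), (np.float64(0.06), np.float64(0.205)), (np.float64(0.1), np.float64(0.158)), (np.float64(0.14), np.float64(0.009)), (np.float64(0.18), np.float64(0.005)), (np.float64(0.22), np.float64(0.04)), (np.float64(0.26), np.float64(0.04)), (np.float64(0.3), np.float64(0.078)), (np.float64(0.34), np.float64(0.077)), (np.float64(0.38), np.float64(0.057))]
time: 4.2
tool_pos: [0.5031, 0.2524, 0.1806]
tool_rot: [-179.8, 0.1, 88.9]
wrist_force: [-0.1, 0.4, 1.1]
grip_width: 0.065
finger_force: 0.0
time: 5.2
tool_pos: [0.5037, 0.2538, 0.1444]
tool_rot: [180.0, -0.0, 88.9]
wrist_force: [0.3, 0.1, -0.5]
grip_width: 0.0651
finger_force: 0.0
```

```bash
python3 -m crank '[[[0,0,0,0],[0,0,0,0],[0,0,0,0],[0,0,0,0],[0,0,0.004,0],[0,0,0.01,0],[0,0,0.02,0],[0,0,0.03,0]]]' 1; python3 -m crank '[[[0,0,0.02,0],[0,0,0.045,0],[0,0,0.07,0],[0,0,0.09,0],[0.02,-0.005,0.1,0],[0.05,-0.015,0.1,0],[0.085,-0.025,0.1,0],[0.115,-0.033,0.1,0]]]'
```

```text
time: 6.2
tool_pos: [0.5038, 0.2538, 0.1754]
tool_rot: [180.0, -0.0, 88.9]
wrist_force: [0.8, 0.3, -0.2]
grip_width: 0.0006
finger_force: 0.0
time: 7.2
tool_pos: [0.6198, 0.2203, 0.2749]
tool_rot: [180.0, -0.0, 88.9]
wrist_force: [-0.1, -0.5, 0.2]
grip_width: 0.0004
finger_force: 0.0
```

The fingers closed on nothing, so I'm checking whether the tray was knocked.

```bash
python3 - <<'E'
from h import *
t=grab('top');s=grab('scene')
im=np.vstack([t['frame'][140:290,140:340],s['frame'][180:330,100:300]]);cv2.imwrite('pics/m1.png',cv2.resize(im[:,:,::-1],None,fx=2,fy=2))
P=pts(t);np.save('pt.npy',P);P2=pts(s);np.save('ps.npy',P2)
for P in (P,P2):
  print('handle',rect(P,.164,.18,(.42,.58,.1,.42)));print('rim',rect(P,.115,.13,(.4,.62,.1,.42)))
E
```

```text
handle (0, array([0., 0.]), array([0., 0.]), 0.0, array([nan, nan, nan]))
rim (108, array([506.5, 158.3]), array([94.5, 36.8]), 20.67, array([0.5132, 0.157 , 0.1205]))
handle (416, array([498.7, 260.1]), array([119.2,  18.6]), 89.26, array([0.4958, 0.2613, 0.1712]))
rim (601, array([499.3, 259.7]), array([216. ,  94.4]), 89.12, array([0.4661, 0.2766, 0.1189]))
  return _methods._mean(a, axis=axis, dtype=dtype,
  ret = um.true_divide(
```

View pics/m1.png

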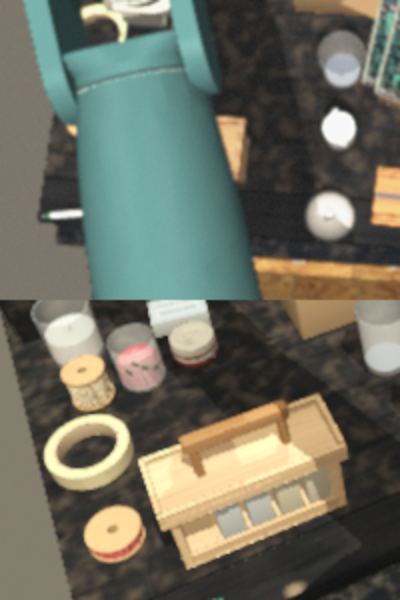

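The tray is still seated, so I lifted before the fingers had closed. Four cartons are visible under it. I'll go back and wait for the full closure.

```bash
python3 -m crank '[[[-0.03,0.01,0,0],[-0.06,0.02,0,0],[-0.09,0.03,0,0],[-0.116,0.036,0,0],[-0.116,0.036,0,0],[-0.116,0.036,-0.03,0],[-0.116,0.036,-0.06,0],[-0.116,0.036,-0.06,0]]]' 0.45; python3 -m crank '[[[0,0,-0.02,0],[0,0,-0.05,0],[0,0,-0.074,0],[0,0,-0.074,0],[0,0,-0.074,0],[0,0,-0.074,0],[0,0,-0.074,0],[0,0,-0.074,0]]]';python3 -m crank '[[[0,0,0,0],[0,0,0,0],[0,0,0,0],[0,0,0,0],[0,0,0,0],[0,0,0,0],[0,0,0,0],[0,0,0,0]]]' 1
```

```text
time: 8.3
tool_pos: [0.5023, 0.2563, 0.2126]
tool_rot: [-179.8, 0.1, 88.9]
wrist_force: [-0.3, -0.1, 0.9]
grip_width: 0.0513
finger_force: 0.0
time: 9.3
tool_pos: [0.5028, 0.2568, 0.1407]
tool_rot: [180.0, -0.0, 88.9]
wrist_force: [0.2, -0.6, 0.5]
grip_width: 0.0513
finger_force: 0.0
time: 10.3
tool_pos: [0.5027, 0.2568, 0.1404]
tool_rot: [180.0, -0.0, 88.9]
wrist_force: [-0.2, -0.5, 0.3]
grip_width: 0.0003
finger_force: 0.0
```

```bash
python3 - <<'E'
from h import *
s=grab('scene');w=grab('wrist')
a=cv2.resize(s['frame'][150:350,100:400],(600,400));b=cv2.resize(w['frame'],(320,200));b=np.hstack([b,np.zeros((200,280,3),np.uint8)])
cv2.imwrite('pics/m2.png',np.vstack([a,b])[:,:,::-1])
P2=pts(s);print('handle',rect(P2,.164,.18,(.42,.58,.1,.42)))
P2=pts(w);print('handle',rect(P2,.164,.18,(.42,.58,.1,.42)))
E
```

```text
handle (244, array([497.3, 260.1]), array([119. ,  16.4]), 86.81, array([0.4937, 0.2859, 0.1704]))
handle (3796, array([503.5, 274.6]), array([17.8, 96.3]), 0.18, array([0.5041, 0.2947, 0.1736]))
```

View pics/m2.png

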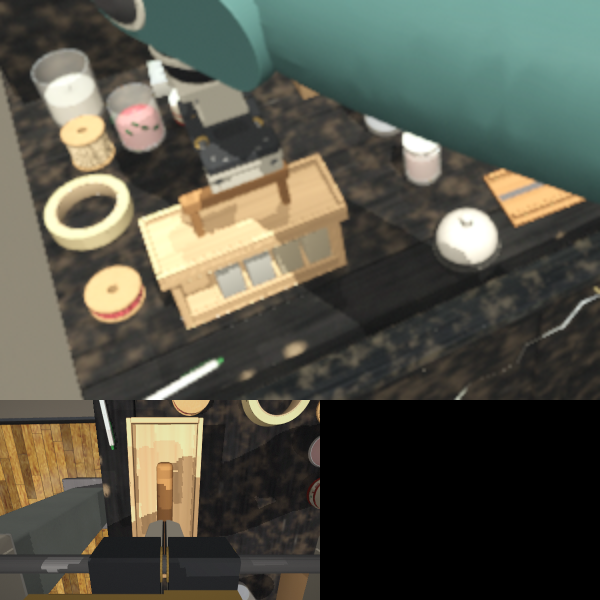

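```bash
python3 - <<'E'
from h import *
w=grab('wrist');s=grab('scene');P=pts(w)
for v in range(200,340,10): print(v,[tuple(P[v,u].round(3)) for u in (310,322,326,330,334,350)])
print(bot.state()['grip_width'],bot.state()['tool_pos'])
cv2.imwrite('pics/m3.png',np.hstack([cv2.resize(w['frame'][160:340,240:420],(400,400)),cv2.resize(s['frame'][190:290,160:260],(400,400))])[:,:,::-1])
E
```

```text
200 [(np.float64(0.491), np.float64(0.27), np.float64(0.111)), (np.float64(0.501), np.float64(0.287), np.float64(0.175)), (np.float64(0.502), np.float64(0.287), np.float64(0.174)), (np.float64(0.504), np.float64(0.287), np.float64(0.173)), (np.float64(0.506), np.float64(0.287), np.float64(0.174)), (np.float64(0.518), np.float64(0.27), np.float64(0.112))]
210 [(np.float64(0.491), np.float64(0.264), np.float64(0.113)), (np.float64(0.5), np.float64(0.281), np.float64(0.173)), (np.float64(0.502), np.float64(0.282), np.float64(0.174)), (np.float64(0.504), np.float64(0.282), np.float64(0.174)), (np.float64(0.506), np.float64(0.281), np.float64(0.173)), (np.float64(0.518), np.float64(0.263), np.float64(0.112))]
220 [(np.float64(0.491), np.float64(0.256), np.float64(0.112)), (np.float64(0.5), np.float64(0.277), np.float64(0.174)), (np.float64(0.502), np.float64(0.276), np.float64(0.174)), (np.float64(0.504), np.float64(0.276), np.float64(0.174)), (np.float64(0.506), np.float64(0.276), np.float64(0.174)), (np.float64(0.518), np.float64(0.255), np.float64(0.112))]
230 [(np.float64(0.49), np.fl
[... 3239 characters left out ...]
float64(0.502), np.float64(0.29), np.float64(0.28)), (np.float64(0.503), np.float64(0.288), np.float64(0.277)), (np.float64(0.504), np.float64(0.288), np.float64(0.277)), (np.float64(0.505), np.float64(0.29), np.float64(0.28)), (np.float64(0.508), np.float64(0.293), np.float64(0.284))]
330 [(np.float64(0.5), np.float64(0.291), np.float64(0.284)), (np.float64(0.502), np.float64(0.288), np.float64(0.279)), (np.float64(0.503), np.float64(0.286), np.float64(0.277)), (np.float64(0.504), np.float64(0.285), np.float64(0.277)), (np.float64(0.505), np.float64(0.289), np.float64(0.281)), (np.float64(0.508), np.float64(0.291), np.float64(0.284))]
0.0006667281263963743 [0.50265204 0.25676211 0.14032918]
```

View pics/m3.png

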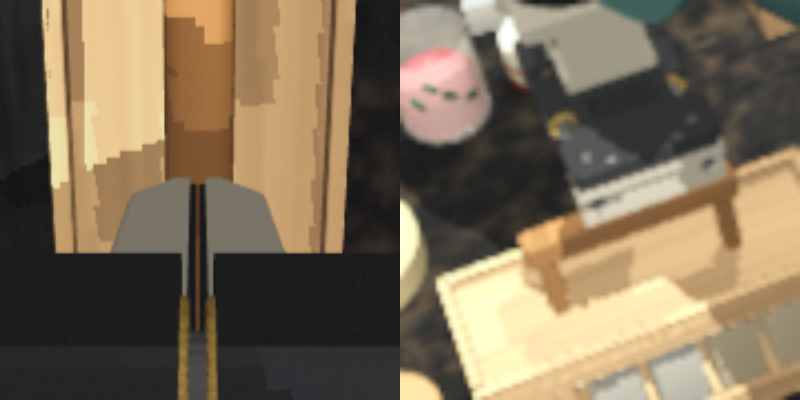

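```bash
python3 - <<'E'
from h import *
P=np.load('pw.npy')-[.43466,-.21134,.4023]
for u in (425,430,440,450,215,225,235): print(u,[(v,*P[v,u].round(3)) for v in range(235,290,8)])
m=(abs(P[...,0])<.075)&(abs(P[...,1])<.04)&(P[...,2]>-.03);q=P[m];print(len(q),q.min(0).round(3),np.percentile(q[:,2],[1,5,20]).round(3))
E
python3 -m crank '[[[0,0,0,0],[0,0,0,0],[0,0,0,0],[0,0,0,0],[0,0,0,0],[0,0,0,0],[0,0,0,0],[0,0,0,0]]]' 0.2
```

```text
425 [(235, np.float64(0.177), np.float64(-0.154), np.float64(-0.404)), (243, np.float64(0.049), np.float64(0.009), np.float64(0.038)), (251, np.float64(0.047), np.float64(0.008), np.float64(0.045)), (259, np.float64(0.047), np.float64(0.004), np.float64(0.045)), (267, np.float64(0.047), np.float64(0.0), np.float64(0.047)), (275, np.float64(0.047), np.float64(-0.004), np.float64(0.048)), (283, np.float64(0.184), np.float64(-0.251), np.float64(-0.403))]
430 [(235, np.float64(0.186), np.float64(-0.154), np.float64(-0.403)), (243, np.float64(0.05), np.float64(0.01), np.float64(0.04)), (251, np.float64(0.049), np.float64(0.008), np.float64(0.047)), (259, np.float64(0.047), np.float64(0.007), np.float64(0.052)), (267, np.float64(0.047), np.float64(0.004), np.float64(0.054)), (275, np.float64(0.047), np.float64(0.0), np.float64(0.055)), (283, np.float64(0.047), np.float64(-0.003), np.float64(0.056))]
440 [(235, np.float64(0.191), np.float64(-0.138), np.float64(-0.362)), (243, np.float64(0.056), np.float64(0.009), np.float64(0.039)), (251, np.float64(0.052), np.float64(0.01), np.float64(0.05
[... 1583 characters left out ...]
6), np.float64(-0.002), np.float64(0.059))]
235 [(235, np.float64(-0.423), np.float64(-0.493), np.float64(-1.303)), (243, np.float64(-0.046), np.float64(0.009), np.float64(0.037)), (251, np.float64(-0.046), np.float64(0.005), np.float64(0.038)), (259, np.float64(-0.046), np.float64(0.001), np.float64(0.04)), (267, np.float64(-0.046), np.float64(-0.003), np.float64(0.041)), (275, np.float64(-0.046), np.float64(-0.006), np.float64(0.042)), (283, np.float64(-0.441), np.float64(-0.735), np.float64(-1.304))]
61134 [-0.075 -0.01   0.034] [0.045 0.068 0.126]
time: 11.5
tool_pos: [0.5027, 0.2568, 0.1404]
tool_rot: [180.0, -0.0, 88.9]
wrist_force: [0.1, -0.2, 0.2]
grip_width: 0.0735
finger_force: 0.0
```

Depth shows the real fingertips about 35 mm above the reported TCP, so the first grasps closed just above the handle. From here I take fingertip height as reported z + 0.035.

```bash
python3 -m crank '[[[0,0,-0.006,0],[0,0,-0.014,0],[0,0,-0.022,0],[0,0,-0.03,0],[0,0,-0.032,0],[0,0,-0.032,0],[0,0,-0.032,0],[0,0,-0.032,0]]]' 0.45;python3 -m crank '[[[0,0,0,0],[0,0,0,0],[0,0,0,0],[0,0,0,0],[0,0,0,0],[0,0,0,0],[0,0,0,0],[0,0,0,0]]]' 1
```

```text
time: 12.5
tool_pos: [0.5028, 0.2568, 0.1086]
tool_rot: [180.0, -0.0, 88.9]
wrist_force: [-0.1, -0.7, -0.1]
grip_width: 0.0511
finger_force: 0.0
time: 13.5
tool_pos: [0.5027, 0.2567, 0.1083]
tool_rot: [180.0, 0.0, 88.9]
wrist_force: [1.4, 0.1, -1.2]
grip_width: 0.0159
finger_force: 30.0
```

```bash
python3 -m crank '[[[0,0,0.004,0],[0,0,0.012,0],[0,0,0.025,0],[0,0,0.045,0],[0,0,0.065,0],[0,0,0.085,0],[0,0,0.1,0],[0,0,0.11,0]]]'; python3 -m crank '[[[0.01,0,0,0],[0.03,-0.01,0,0],[0.055,-0.02,0,0],[0.085,-0.03,0,0],[0.115,-0.04,0,0],[0.135,-0.042,0,0],[0.147,-0.042,0,0],[0.147,-0.042,0,0]]]'; python3 -m crank '[[[0,0,-0.02,0],[0,0,-0.05,0],[0,0,-0.08,0],[0,0,-0.11,0],[0,0,-0.14,0],[0,0,-0.165,0],[0,0,-0.18,0],[0,0,-0.186,0]]]'
```

```text
time: 14.5
tool_pos: [0.5028, 0.2568, 0.2194]
tool_rot: [180.0, -0.0, 88.9]
wrist_force: [-0.1, 0.4, -3.1]
grip_width: 0.0161
finger_force: 30.0
time: 15.5
tool_pos: [0.6503, 0.2143, 0.2173]
tool_rot: [-179.9, 0.0, 88.9]
wrist_force: [-0.1, 0.2, -2.1]
grip_width: 0.0159
finger_force: 30.0
time: 16.5
tool_pos: [0.649, 0.2148, 0.0313]
tool_rot: [-179.9, 0.0, 89.0]
wrist_force: [-0.2, -0.5, -2.3]
grip_width: 0.0159
finger_force: 30.0
```

```bash
python3 -m crank '[[[0,0,-0.002,0],[0,0,-0.004,0],[0,0,-0.006,0],[0,0,-0.008,0],[0,0,-0.009,0],[0,0,-0.01,0],[0,0,-0.01,0],[0,0,-0.01,0]]]'; python3 -m crank '[[[0,0,0,0],[0,0,0,0],[0,0,0,0],[0,0,0,0],[0,0,0,0],[0,0,0.01,0],[0,0,0.03,0],[0,0,0.06,0]]]' 0.4
```

```text
time: 17.5
tool_pos: [0.6497, 0.2148, 0.0224]
tool_rot: [180.0, -0.0, 88.9]
wrist_force: [0.2, 0.1, -3.7]
grip_width: 0.0153
finger_force: 30.0
time: 18.5
tool_pos: [0.6495, 0.2147, 0.0839]
tool_rot: [-180.0, 0.0, 88.9]
wrist_force: [0.8, -0.4, -0.1]
grip_width: 0.0555
finger_force: 0.0
```

```bash
python3 -m crank '[[[0,0,0.06,0],[0,0,0.12,0],[-0.02,0,0.18,0],[-0.05,-0.01,0.23,0],[-0.09,-0.02,0.27,0],[-0.13,-0.03,0.28,0],[-0.148,-0.04,0.28,0],[-0.148,-0.04,0.28,0]]]' 0; python3 -m crank '[[[0,0,0,0],[0,0,0,0],[0,0,0,0],[0,0,0,0],[0,0,0,0],[0,0,0,0],[0,0,0,0],[0,0,0,0]]]';python3 - <<'E'
from h import *
f=grab('wrist');save(f,'w3.png');P=pts(f);np.save('pw.npy',P);print(f['s']['tool_pos'],f['s']['tool_rot'])
B=(.43,.58,.13,.39)
print('crate',rect(P,.006,.12,B));print('ends',rect(P,.1,.112,B));print('cart',rect(P,.084,.098,B))
m=((P[...,2]>.085)&(P[...,2]<.097)&(P[...,0]>.46)&(P[...,0]<.545)&(P[...,1]>.14)&(P[...,1]<.38)).astype(np.uint8)
n,l,st,c=cv2.connectedComponentsWithStats(m)
for i in range(1,n):
  if st[i,4]>80: q=P[l==i];r=cv2.minAreaRect((q[:,:2]*1000).astype(np.float32));print(st[i,4],np.round(r[0],1),np.round(r[1],1),round(r[2],1),np.median(q,0).round(4))
t=grab('top');Q=pts(t);print('tray',rect(Q,.03,.05,(.57,.73,.08,.36)),rect(Q,.08,.1,(.57,.73,.08,.36)))
E
```

```text
time: 19.5
tool_pos: [0.5007, 0.1744, 0.3648]
tool_rot: [179.8, -0.1, 88.9]
wrist_force: [-1.3, -0.4, -0.0]
grip_width: 0.0927
finger_force: 0.0
time: 20.5
tool_pos: [0.5017, 0.1747, 0.3624]
tool_rot: [180.0, -0.0, 88.9]
wrist_force: [0.3, 0.8, 1.2]
grip_width: 0.0932
finger_force: 0.0
[0.50165517 0.17474642 0.3623784 ] [ 1.79994977e+02 -1.47142406e-04  8.89325720e+01]
crate (8576, array([524.8, 248.9]), array([225. , 113.9]), 88.92, array([0.5049, 0.271 , 0.0891]))
ends (1038, array([504.2, 262.5]), array([198.5,  71.7]), 88.91, array([0.5043, 0.3531, 0.1057]))
cart (3891, array([503.9, 262.6]), array([181.2,  70.2]), 88.94, array([0.5039, 0.2525, 0.09  ]))
148 [505.6 352.7] [ 0.9 70.2] 88.9 [0.5072 0.3526 0.0915]
994 [504.8 298.6] [28.3 51.9] 88.9 [0.5045 0.2991 0.0901]
915 [504.2 262.2] [27.2 50.5] 88.9 [0.5039 0.2623 0.09  ]
876 [503.5 226.3] [27.2 51.7] 88.9 [0.5035 0.2267 0.09  ]
814 [502.3 190.8] [27.9 51.1] 88.9 [0.5028 0.1908 0.09  ]
95 [502.1 172.5] [ 0.5 68.9] 88.9 [0.5031 0.1726 0.0886]
tray (10, array([630.1, 152.3]), array([61.3, 59.6]), 64.95, array([0.6162, 0.1857, 0.0366])) (3, array([618.5, 201.6]), array([11.6,  0.9]), 59.75, array([0.6188, 0.203 , 0.0811]))
```

View pics/w3.png

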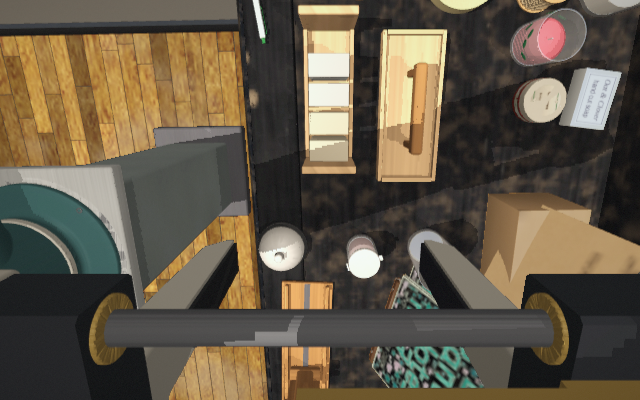

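The view shows four cartons in the crate at (330,65), (329,95), (330,122) and (328,150), with the far slot empty. The tray stands free at (412,105). Next I draw the stop back.

```bash
python3 -m crank '[[[-0.01,-0.05,0,0],[-0.02,-0.11,0,0],[-0.03,-0.17,0,-0.02],[-0.035,-0.23,0,-0.045],[-0.04,-0.29,-0.03,-0.045],[-0.045,-0.34,-0.06,-0.045],[-0.05,-0.38,-0.1,-0.045],[-0.051,-0.406,-0.13,-0.045]]]' 0.35; python3 -m crank '[[[0,0,0,0],[0,0,-0.04,0],[0,0,-0.08,0],[0,0,-0.11,0],[0,0,-0.11,0],[0,0,-0.11,0],[0,0,-0.11,0],[0,0,-0.11,0]]]'; python3 - <<'E'
from h import *
s=bot.state();print(s['tool_pos'],s['tool_rot'])
f=grab('scene');save(f,'s3.png',(300,180,560,340),2.5)
E
```

```text
time: 21.6
tool_pos: [0.4498, -0.2329, 0.2307]
tool_rot: [-180.0, -0.0, 86.8]
wrist_force: [0.6, -0.1, 0.6]
grip_width: 0.0604
finger_force: 0.0
time: 22.6
tool_pos: [0.451, -0.2314, 0.1234]
tool_rot: [179.9, 0.0, 86.9]
wrist_force: [0.1, -0.9, 0.3]
grip_width: 0.0605
finger_force: 0.0
[ 0.45099745 -0.23140902  0.12335448] [1.79935171e+02 3.33473242e-02 8.69087370e+01]
```

```bash
python3 -m crank '[[[0,0,-0.02,0],[0,0,-0.045,0],[0,0,-0.07,0],[0,0,-0.085,0],[0,0,-0.093,0],[0,0,-0.095,0],[0,0,-0.095,0],[0,0,-0.095,0]]]'; python3 -m crank '[[[0,0,0,0],[0,0,0,0],[0,0,0,0],[0,0,0,0],[0,0,0,0],[0,0,0,0],[0,0,0,0],[0,0,0,0]]]' 1
```

```text
time: 23.65
tool_pos: [0.451, -0.2315, 0.028]
tool_rot: [179.9, 0.0, 86.9]
wrist_force: [-0.4, 0.6, 0.0]
grip_width: 0.0606
finger_force: 0.0
time: 24.65
tool_pos: [0.4499, -0.2312, 0.0274]
tool_rot: [-179.9, -0.0, 86.9]
wrist_force: [-9.4, 1.7, 4.8]
grip_width: 0.0297
finger_force: 30.0
```

```bash
python3 -m crank '[[[0,0.01,0,0],[0.0005,0.03,0,0],[0.002,0.05,0,0],[0.003,0.07,0,0],[0.004,0.09,0,0],[0.005,0.11,0,0],[0.006,0.125,0,0],[0.006,0.125,0,0]]]'; python3 -m crank '[[[0,0,0,0],[0,0,0,0],[0,0,0,0],[0,0,0,0],[0,0,0.02,0],[0,0,0.06,0],[0,0,0.12,0],[0,0,0.17,0]]]' 0.4
```

```text
time: 25.65
tool_pos: [0.4567, -0.1051, 0.0274]
tool_rot: [180.0, -0.0, 87.0]
wrist_force: [-0.7, 0.9, 1.3]
grip_width: 0.0297
finger_force: 30.0
time: 26.65
tool_pos: [0.4566, -0.1062, 0.2013]
tool_rot: [179.9, 0.0, 86.9]
wrist_force: [0.7, -0.8, 0.4]
grip_width: 0.0562
finger_force: 0.0
```

```bash
python3 -m crank '[[[0.005,0.04,0,0],[0.012,0.1,0,0],[0.02,0.16,0,0],[0.03,0.22,0,0.02],[0.04,0.27,0,0.045],[0.046,0.297,0,0.045],[0.046,0.297,0,0.045],[0.046,0.297,0,0.045]]]' 0.2; python3 -m crank '[[[0,0,-0.04,0],[0,0,-0.08,0],[0,0,-0.12,0],[0,0,-0.12,0],[0,0,-0.12,0],[0,0,-0.12,0],[0,0,-0.12,0],[0,0,-0.12,0]]]';  python3 - <<'E'
from h import *
s=bot.state();print(s['tool_pos'],s['tool_rot'])
f=grab('wrist');P=pts(f);np.save('pw.npy',P)
m=((P[...,2]>.085)&(P[...,2]<.097)&(P[...,0]>.46)&(P[...,0]<.545)&(P[...,1]>.14)&(P[...,1]<.38)).astype(np.uint8)
n,l,st,c=cv2.connectedComponentsWithStats(m)
for i in range(1,n):
  if st[i,4]>80: q=P[l==i];r=cv2.minAreaRect((q[:,:2]*1000).astype(np.float32));print(st[i,4],np.round(r[0],1),np.round(r[1],1),round(r[2],1),np.median(q,0).round(4))
E
```

```text
time: 27.65
tool_pos: [0.5026, 0.1903, 0.1982]
tool_rot: [180.0, -0.0, 88.9]
wrist_force: [-0.1, -0.4, 0.1]
grip_width: 0.0742
finger_force: 0.0
time: 28.65
tool_pos: [0.5028, 0.1908, 0.0779]
tool_rot: [180.0, -0.0, 88.9]
wrist_force: [-0.6, -0.1, 1.3]
grip_width: 0.0742
finger_force: 0.0
[0.50284005 0.19082012 0.07788787] [ 1.79963472e+02 -1.09151163e-02  8.89384577e+01]
6471 [504.4 298.5] [27.9 52. ] 88.9 [0.5044 0.2987 0.09  ]
5442 [503.7 262.7] [27.5 52.1] 88.9 [0.5037 0.2631 0.09  ]
4782 [503.  226.8] [27.9 52. ] 89.0 [0.503  0.2277 0.09  ]
4242 [502.4 191.2] [28.6 52.1] 88.3 [0.5025 0.1921 0.0899]
1097 [502.3 172.6] [ 2.5 71.1] 88.2 [0.5015 0.1727 0.0912]
```

Aligned. I descend, grip and lift.

```bash
python3 -m crank '[[[0,0,-0.02,0],[0,0,-0.045,0],[0,0,-0.06,0],[0,0,-0.07,0],[0,0,-0.07,0],[0,0,-0.07,0],[0,0,-0.07,0],[0,0,-0.07,0]]]'; python3 -m crank '[[[0,0,0,0],[0,0,0,0],[0,0,0,0],[0,0,0,0],[0,0,0,0],[0,0,0,0],[0,0,0.005,0],[0,0,0.015,0]]]' 1; python3 -m crank '[[[0,0,0.02,0],[0,0,0.05,0],[0,0,0.08,0],[0,0,0.11,0],[0,0,0.14,0],[0,-0.02,0.15,0],[0,-0.06,0.15,0],[-0.005,-0.1,0.15,0]]]'
```

```text
time: 29.7
tool_pos: [0.5029, 0.1908, 0.0078]
tool_rot: [180.0, -0.0, 88.9]
wrist_force: [-0.1, -0.0, 0.1]
grip_width: 0.0745
finger_force: 0.0
time: 30.7
tool_pos: [0.5024, 0.1907, 0.0226]
tool_rot: [-180.0, 0.0, 88.9]
wrist_force: [-0.6, -0.4, -1.2]
grip_width: 0.052
finger_force: 30.0
time: 31.7
tool_pos: [0.4972, 0.0889, 0.1724]
tool_rot: [-180.0, 0.0, 89.0]
wrist_force: [-0.1, -0.2, -0.6]
grip_width: 0.052
finger_force: 30.0
```

```bash
python3 -m crank '[[[-0.005,-0.05,0,0],[-0.01,-0.11,0,0],[-0.02,-0.17,0,-0.02],[-0.03,-0.23,0,-0.045],[-0.04,-0.29,0,-0.045],[-0.045,-0.335,0,-0.045],[-0.049,-0.36,0,-0.045],[-0.049,-0.36,0,-0.045]]]'; python3 -m crank '[[[0,0,-0.02,0],[0,0,-0.05,0],[0,0,-0.08,0],[0,0,-0.11,0],[0,0,-0.13,0],[0,0,-0.145,0],[0,0,-0.153,0],[0,0,-0.153,0]]]'
```

```text
time: 32.7
tool_pos: [0.4473, -0.2711, 0.1721]
tool_rot: [-179.9, -0.0, 86.7]
wrist_force: [0.3, 1.2, -0.3]
grip_width: 0.0522
finger_force: 30.0
time: 33.7
tool_pos: [0.4487, -0.2692, 0.0193]
tool_rot: [-180.0, -0.0, 86.9]
wrist_force: [-0.4, 0.7, -0.7]
grip_width: 0.0519
finger_force: 30.0
```

```bash
python3 -m crank '[[[0,-0.001,-0.002,0],[0,-0.001,-0.005,0],[0,-0.001,-0.008,0],[0,-0.001,-0.01,0],[0,-0.001,-0.0115,0],[0,-0.001,-0.0115,0],[0,-0.001,-0.0115,0],[0,-0.001,-0.0115,0]]]'; python3 -m crank '[[[0,0,0,0],[0,0,0,0],[0,0,0,0],[0,0,0.01,0],[0,0,0.03,0],[0,0,0.06,0],[0,0,0.1,0],[0,0,0.15,0]]]' 0.2; python3 - <<'E'
from h import *
f=grab('wrist');save(f,'w4.png');P=pts(f)
t=grab('top');Q=pts(t)
for A in(P,Q): print(rect(A,.084,.094,(.38,.52,-.32,-.2)),rect(A,.07,.08,(.38,.52,-.32,-.28)),rect(A,.092,.1,(.38,.52,-.15,-.05)))
E
```

```text
time: 34.7
tool_pos: [0.4487, -0.2703, 0.0079]
tool_rot: [180.0, 0.0, 86.9]
wrist_force: [-0.6, 0.3, -1.3]
grip_width: 0.0518
finger_force: 30.0
time: 35.7
tool_pos: [0.4483, -0.27, 0.1603]
tool_rot: [180.0, 0.0, 86.9]
wrist_force: [0.7, -0.1, -0.9]
grip_width: 0.0744
finger_force: 0.0
(2256, array([ 449.2, -270.3]), array([28.4, 52. ]), 87.05, array([ 0.4494, -0.2695,  0.0899])) (1390, array([ 446.7, -296.3]), array([13.7, 79.4]), 86.86, array([ 0.4468, -0.2958,  0.0748])) (0, array([0., 0.]), array([0., 0.]), 0.0, array([nan, nan, nan]))
(64, array([ 441.2, -276.2]), array([15.2, 49.2]), 56.55, array([ 0.4388, -0.2739,  0.09  ])) (14, array([ 458.1, -300. ]), array([39.1,  1.4]), 1.97, array([ 0.4584, -0.3   ,  0.075 ])) (63, array([ 456.6, -107.4]), array([30.3, 18.2]), 3.22, array([ 0.4564, -0.1073,  0.0957]))
  return _methods._mean(a, axis=axis, dtype=dtype,
  ret = um.true_divide(
```

```bash
python3 -m crank '[[[0.003,0.04,0,0],[0.01,0.1,0,0],[0.016,0.16,0,0],[0.022,0.22,0,0.02],[0.03,0.28,0,0.045],[0.038,0.34,0,0.045],[0.046,0.4,0,0.045],[0.054,0.45,0,0.045]]]' 0.2; python3 -m crank '[[[0.0005,0.04,0,0],[0.0005,0.048,-0.03,0],[0.0005,0.048,-0.07,0],[0.0005,0.048,-0.11,0],[0.0005,0.048,-0.14,0],[0.0005,0.048,-0.15,0],[0.0005,0.048,-0.15,0],[0.0005,0.048,-0.15,0]]]'
```

```text
time: 36.8
tool_pos: [0.5025, 0.1821, 0.1589]
tool_rot: [179.9, -0.0, 89.0]
wrist_force: [1.2, -0.7, 0.5]
grip_width: 0.0746
finger_force: 0.0
time: 37.8
tool_pos: [0.504, 0.2281, 0.0095]
tool_rot: [179.9, -0.0, 88.9]
wrist_force: [0.2, 0.4, 0.2]
grip_width: 0.0744
finger_force: 0.0
```

```bash
python3 -m crank '[[[-0.001,-0.001,-0.0015,0],[-0.001,-0.001,-0.0015,0],[-0.001,-0.001,-0.0015,0],[-0.001,-0.001,-0.0015,0],[-0.001,-0.001,-0.0015,0],[-0.001,-0.001,-0.0015,0],[-0.001,-0.001,0.003,0],[-0.001,-0.001,0.0135,0]]]' 1; python3 -m crank '[[[0,0,0.02,0],[0,0,0.05,0],[0,0,0.08,0],[0,0,0.11,0],[0,0,0.14,0],[0,-0.02,0.15,0],[0,-0.06,0.15,0],[-0.005,-0.1,0.15,0]]]'
```

```text
time: 38.8
tool_pos: [0.5018, 0.2266, 0.0213]
tool_rot: [-179.9, 0.0, 88.9]
wrist_force: [1.0, -0.4, -0.8]
grip_width: 0.0518
finger_force: 30.0
time: 39.8
tool_pos: [0.4967, 0.1249, 0.1713]
tool_rot: [-180.0, 0.0, 89.0]
wrist_force: [0.5, -0.9, -1.4]
grip_width: 0.0519
finger_force: 30.0
```

```bash
python3 -m crank '[[[-0.005,-0.05,0,0],[-0.01,-0.11,0,0],[-0.02,-0.17,0,-0.02],[-0.03,-0.23,0,-0.045],[-0.038,-0.29,0,-0.045],[-0.044,-0.335,0,-0.045],[-0.0465,-0.366,0,-0.045],[-0.0465,-0.366,0,-0.045]]]'; python3 -m crank '[[[0,0,-0.02,0],[0,0,-0.05,0],[0,0,-0.08,0],[0,0,-0.11,0],[0,0,-0.13,0],[0,0,-0.145,0],[0,0,-0.153,0],[0,0,-0.153,0]]]'
```

```text
time: 40.8
tool_pos: [0.4493, -0.2414, 0.171]
tool_rot: [-179.9, -0.0, 86.7]
wrist_force: [-0.2, -0.7, -1.2]
grip_width: 0.0516
finger_force: 30.0
time: 41.8
tool_pos: [0.4507, -0.2392, 0.0183]
tool_rot: [-180.0, -0.0, 86.9]
wrist_force: [0.3, 0.5, -1.0]
grip_width: 0.0517
finger_force: 30.0
```

```bash
python3 -m crank '[[[0,0,-0.002,0],[0,0,-0.005,0],[0,0,-0.008,0],[0,0,-0.0105,0],[0,0,-0.0105,0],[0,0,-0.0105,0],[0,0,-0.0105,0],[0,0,-0.0105,0]]]'; python3 -m crank '[[[0,0,0,0],[0,0,0,0],[0,0,0,0],[0,0,0.01,0],[0,0,0.03,0],[0,0,0.06,0],[0,0,0.1,0],[0,0,0.15,0]]]' 0.2;  python3 -m crank '[[[0.003,0.04,0,0],[0.01,0.1,0,0],[0.016,0.16,0,0],[0.022,0.22,0,0.02],[0.03,0.28,0,0.045],[0.038,0.34,0,0.045],[0.046,0.4,0,0.045],[0.053,0.45,0,0.045]]]' 0.2; python3 -m crank '[[[0.0,0.04,0,0],[0.0,0.052,-0.03,0],[0.0,0.052,-0.07,0],[0.0,0.052,-0.11,0],[0.0,0.052,-0.14,0],[0.0,0.052,-0.15,0],[0.0,0.052,-0.15,0],[0.0,0.052,-0.15,0]]]'
```

```text
time: 42.8
tool_pos: [0.4507, -0.2393, 0.0079]
tool_rot: [180.0, 0.0, 86.9]
wrist_force: [-0.0, -0.9, -1.4]
grip_width: 0.0524
finger_force: 30.0
time: 43.8
tool_pos: [0.4503, -0.239, 0.1602]
tool_rot: [180.0, 0.0, 86.9]
wrist_force: [0.5, -1.4, 0.6]
grip_width: 0.0747
finger_force: 0.0
time: 44.8
tool_pos: [0.5036, 0.2132, 0.1597]
tool_rot: [179.9, -0.0, 89.0]
wrist_force: [0.9, -0.6, -0.9]
grip_width: 0.0746
finger_force: 0.0
time: 45.8
tool_pos: [0.5045, 0.2631, 0.0096]
tool_rot: [179.9, -0.1, 88.9]
wrist_force: [0.4, -0.1, -0.4]
grip_width: 0.0744
finger_force: 0.0
```

```bash
python3 -m crank '[[[-0.001,0,-0.0015,0],[-0.001,0,-0.0015,0],[-0.001,0,-0.0015,0],[-0.001,0,-0.0015,0],[-0.001,0,-0.0015,0],[-0.001,0,-0.0015,0],[-0.001,0,0.003,0],[-0.001,0,0.0135,0]]]' 1; python3 -m crank '[[[0,0,0.02,0],[0,0,0.05,0],[0,0,0.08,0],[0,0,0.11,0],[0,0,0.14,0],[0,-0.02,0.15,0],[0,-0.06,0.15,0],[-0.005,-0.1,0.15,0]]]'
```

```text
time: 46.8
tool_pos: [0.5023, 0.2626, 0.0212]
tool_rot: [-179.9, 0.0, 88.9]
wrist_force: [0.6, -0.1, -1.7]
grip_width: 0.0519
finger_force: 30.0
time: 47.8
tool_pos: [0.4972, 0.1609, 0.1713]
tool_rot: [-180.0, 0.0, 89.0]
wrist_force: [-0.0, 0.4, -1.4]
grip_width: 0.0516
finger_force: 30.0
```

```bash
python3 -m crank '[[[-0.005,-0.05,0,0],[-0.01,-0.11,0,0],[-0.02,-0.17,0,-0.02],[-0.03,-0.23,0,-0.045],[-0.038,-0.29,0,-0.045],[-0.044,-0.34,0,-0.045],[-0.0455,-0.371,0,-0.045],[-0.0455,-0.371,0,-0.045]]]'; python3 -m crank '[[[0,0,-0.02,0],[0,0,-0.05,0],[0,0,-0.08,0],[0,0,-0.11,0],[0,0,-0.13,0],[0,0,-0.145,0],[0,0,-0.153,0],[0,0,-0.153,0]]]'
```

```text
time: 48.8
tool_pos: [0.4509, -0.2104, 0.1711]
tool_rot: [-180.0, 0.0, 86.7]
wrist_force: [-0.3, 0.3, -1.7]
grip_width: 0.0515
finger_force: 30.0
time: 49.8
tool_pos: [0.4522, -0.2082, 0.0183]
tool_rot: [-180.0, -0.0, 86.9]
wrist_force: [-0.2, 0.2, -1.0]
grip_width: 0.0517
finger_force: 30.0
```

```bash
python3 -m crank '[[[0,0,-0.002,0],[0,0,-0.005,0],[0,0,-0.008,0],[0,0,-0.0105,0],[0,0,-0.0105,0],[0,0,-0.0105,0],[0,0,-0.0105,0],[0,0,-0.0105,0]]]'; python3 -m crank '[[[0,0,0,0],[0,0,0,0],[0,0,0,0],[0,0,0.01,0],[0,0,0.03,0],[0,0,0.06,0],[0,0,0.1,0],[0,0,0.15,0]]]' 0.2;  python3 -m crank '[[[0.003,0.04,0,0],[0.01,0.1,0,0],[0.016,0.16,0,0],[0.022,0.22,0,0.02],[0.03,0.28,0,0.045],[0.038,0.34,0,0.045],[0.046,0.4,0,0.045],[0.052,0.455,0,0.045]]]' 0.2; python3 -m crank '[[[0.0,0.04,0,0],[0.0,0.051,-0.03,0],[0.0,0.051,-0.07,0],[0.0,0.051,-0.11,0],[0.0,0.051,-0.14,0],[0.0,0.051,-0.15,0],[0.0,0.051,-0.15,0],[0.0,0.051,-0.15,0]]]'
```

```text
time: 50.8
tool_pos: [0.4522, -0.2083, 0.0079]
tool_rot: [180.0, 0.0, 86.9]
wrist_force: [-0.5, -0.1, -0.3]
grip_width: 0.0515
finger_force: 30.0
time: 51.8
tool_pos: [0.4518, -0.2081, 0.1602]
tool_rot: [180.0, 0.0, 86.9]
wrist_force: [-0.0, 0.3, 0.4]
grip_width: 0.0749
finger_force: 0.0
time: 52.8
tool_pos: [0.5041, 0.2491, 0.1597]
tool_rot: [179.9, -0.0, 89.0]
wrist_force: [0.3, -0.8, 0.6]
grip_width: 0.074
finger_force: 0.0
time: 53.8
tool_pos: [0.5049, 0.2982, 0.0097]
tool_rot: [179.9, -0.1, 88.9]
wrist_force: [-0.1, -0.2, -0.3]
grip_width: 0.0749
finger_force: 0.0
```

```bash
python3 -m crank '[[[-0.001,0,-0.0015,0],[-0.001,0,-0.0015,0],[-0.001,0,-0.0015,0],[-0.001,0,-0.0015,0],[-0.001,0,-0.0015,0],[-0.001,0,-0.0015,0],[-0.001,0,0.003,0],[-0.001,0,0.0135,0]]]' 1; python3 -m crank '[[[0,0,0.02,0],[0,0,0.05,0],[0,0,0.08,0],[0,0,0.11,0],[0,0,0.14,0],[0,-0.02,0.15,0],[0,-0.06,0.15,0],[-0.005,-0.1,0.15,0]]]'
```

```text
time: 54.8
tool_pos: [0.5028, 0.2975, 0.0212]
tool_rot: [-179.9, 0.0, 88.9]
wrist_force: [-0.1, -0.2, -0.7]
grip_width: 0.052
finger_force: 30.0
time: 55.8
tool_pos: [0.4977, 0.1958, 0.1713]
tool_rot: [-180.0, 0.0, 88.9]
wrist_force: [-0.1, 0.6, -1.2]
grip_width: 0.0514
finger_force: 30.0
```

```bash
python3 -m crank '[[[-0.005,-0.05,0,0],[-0.01,-0.11,0,0],[-0.02,-0.17,0,-0.02],[-0.03,-0.23,0,-0.045],[-0.038,-0.29,0,-0.045],[-0.043,-0.345,0,-0.045],[-0.0445,-0.375,0,-0.045],[-0.0445,-0.375,0,-0.045]]]'; python3 -m crank '[[[0,0,-0.02,0],[0,0,-0.05,0],[0,0,-0.08,0],[0,0,-0.11,0],[0,0,-0.13,0],[0,0,-0.145,0],[0,0,-0.153,0],[0,0,-0.153,0]]]'
```

```text
time: 56.8
tool_pos: [0.4525, -0.1793, 0.1711]
tool_rot: [-180.0, 0.0, 86.7]
wrist_force: [0.6, 0.3, -1.5]
grip_width: 0.0519
finger_force: 30.0
time: 57.8
tool_pos: [0.4537, -0.1772, 0.0183]
tool_rot: [-180.0, -0.0, 86.9]
wrist_force: [-0.3, -0.1, -1.3]
grip_width: 0.0519
finger_force: 30.0
```

```bash
python3 -m crank '[[[0,0,-0.002,0],[0,0,-0.005,0],[0,0,-0.008,0],[0,0,-0.0105,0],[0,0,-0.0105,0],[0,0,-0.0105,0],[0,0,-0.0105,0],[0,0,-0.0105,0]]]'; python3 -m crank '[[[0,0,0,0],[0,0,0,0],[0,0,0,0],[0,0,0.01,0],[0,0,0.03,0],[0,0,0.06,0],[0,0,0.1,0],[0,0,0.15,0]]]' 0.35;  python3 -m crank '[[[0,-0.02,0.03,0],[0,-0.05,0.06,0],[0,-0.08,0.1,0],[0,-0.1,0.1,0],[0,-0.1,0.1,0],[0,-0.1,0.1,0],[0,-0.1,0.1,0],[0,-0.1,0.1,0]]]'; python3 - <<'E'
from h import *
f=grab('wrist');save(f,'w5.png');P=pts(f);print(f['s']['tool_pos'])
m=((P[...,2]>.084)&(P[...,2]<.0935)&(P[...,0]>.4)&(P[...,0]<.51)&(P[...,1]>-.31)&(P[...,1]<-.1)).astype(np.uint8)
n,l,st,c=cv2.connectedComponentsWithStats(m)
for i in range(1,n):
  if st[i,4]>60: q=P[l==i];r=cv2.minAreaRect((q[:,:2]*1000).astype(np.float32));print(st[i,4],np.round(r[0],1),np.round(r[1],1),round(r[2],1),np.median(q,0).round(4))
print('post',rect(P,.0945,.1,(.4,.51,-.15,-.05)))
E
```

```text
time: 58.8
tool_pos: [0.4537, -0.1773, 0.0079]
tool_rot: [180.0, 0.0, 86.9]
wrist_force: [0.4, 0.2, -1.2]
grip_width: 0.052
finger_force: 30.0
time: 59.8
tool_pos: [0.4533, -0.1771, 0.1603]
tool_rot: [180.0, 0.0, 86.9]
wrist_force: [0.6, 0.4, -0.1]
grip_width: 0.0607
finger_force: 0.0
time: 60.8
tool_pos: [0.4537, -0.2767, 0.2577]
tool_rot: [-180.0, -0.0, 87.0]
wrist_force: [0.2, -0.7, -0.1]
grip_width: 0.0604
finger_force: 0.0
[ 0.45369952 -0.27667127  0.25772869]
89 [ 457.2 -114.8] [ 3.1 28.3] 87.5 [ 0.4571 -0.1154  0.0889]
1561 [ 454.5 -176.1] [27.4 51.9] 86.8 [ 0.4547 -0.176   0.0901]
1478 [ 452.9 -208.3] [27.7 52. ] 86.8 [ 0.453  -0.2079  0.0899]
1377 [ 451.1 -239.1] [27.8 51.6] 86.9 [ 0.4512 -0.2388  0.09  ]
1309 [ 449.4 -270.2] [28.1 52. ] 87.1 [ 0.4495 -0.2695  0.0899]
post (272, array([ 457.3, -111.8]), array([ 7.5, 27.9]), 86.57, array([ 0.4574, -0.1116,  0.0965]))
```

View pics/w5.png

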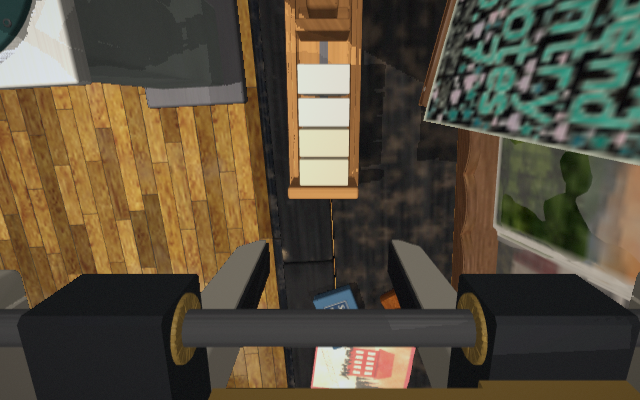

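All four stand in order at (324,78), (324,111), (325,143) and (324,172), with the stop post at (323,5). Next I grip the post and push.

```bash
python3 -m crank '[[[0.001,0.05,0,0],[0.002,0.1,0,0],[0.003,0.15,0,0],[0.003,0.171,-0.03,0],[0.003,0.171,-0.07,0],[0.003,0.171,-0.1,0],[0.003,0.171,-0.13,0],[0.003,0.171,-0.13,0]]]' 0.35; python3 -m crank '[[[0,0,-0.02,0],[0,0,-0.05,0],[0,0,-0.08,0],[0,0,-0.095,0],[0,0,-0.099,0],[0,0,-0.099,0],[0,0,-0.099,0],[0,0,-0.099,0]]]';  python3 -m crank '[[[0,0,0,0],[0,0,0,0],[0,0,0,0],[0,0,0,0],[0,0,0,0],[0,0,0,0],[0,0,0,0],[0,0,0,0]]]' 1
```

```text
time: 61.85
tool_pos: [0.4557, -0.1058, 0.1261]
tool_rot: [-179.8, -0.0, 86.9]
wrist_force: [0.3, 0.6, 1.3]
grip_width: 0.0607
finger_force: 0.0
time: 62.85
tool_pos: [0.457, -0.1063, 0.0295]
tool_rot: [179.9, 0.0, 86.9]
wrist_force: [-0.3, 1.2, -0.3]
grip_width: 0.0605
finger_force: 0.0
time: 63.85
tool_pos: [0.4566, -0.1062, 0.0288]
tool_rot: [-180.0, -0.0, 86.9]
wrist_force: [-1.4, 0.3, 0.6]
grip_width: 0.0298
finger_force: 30.0
```

```bash
python3 -m crank '[[[0,-0.005,0,0],[-0.0005,-0.01,0,0],[-0.001,-0.015,0,0],[-0.001,-0.02,0,0],[-0.0015,-0.025,0,0],[-0.0015,-0.03,0,0],[-0.002,-0.035,0,0],[-0.002,-0.039,0,0]]]'; python3 -m crank '[[[0,-0.001,0,0],[0,-0.002,0,0],[0,-0.003,0,0],[0,-0.004,0,0],[0,-0.005,0,0],[0,-0.006,0,0],[0,-0.006,0,0],[0,-0.006,0,0]]]'
```

```text
time: 64.85
tool_pos: [0.4545, -0.1455, 0.0288]
tool_rot: [-180.0, -0.0, 86.9]
wrist_force: [-4.5, 4.5, 3.2]
grip_width: 0.0299
finger_force: 30.0
time: 65.85
tool_pos: [0.4542, -0.1512, 0.0288]
tool_rot: [-179.9, -0.0, 86.9]
wrist_force: [-7.7, 3.6, 6.3]
grip_width: 0.0301
finger_force: 30.0
```

```bash
python3 -m crank '[[[0,-0.0005,0,0],[0,-0.001,0,0],[0,-0.0015,0,0],[0,-0.002,0,0],[0,-0.002,0,0],[0,-0.002,0,0],[0,-0.002,0,0],[0,-0.002,0,0]]]'; python3 -m crank '[[[0,-0.0005,0,0],[0,-0.001,0,0],[0,-0.0015,0,0],[0,-0.0015,0,0],[0,-0.0015,0,0],[0,-0.0015,0,0],[0,-0.0015,0,0],[0,-0.0015,0,0]]]'
```

```text
time: 66.85
tool_pos: [0.4541, -0.1531, 0.0288]
tool_rot: [-179.9, -0.0, 86.9]
wrist_force: [-9.0, 4.7, 6.0]
grip_width: 0.0302
finger_force: 30.0
time: 67.85
tool_pos: [0.454, -0.1547, 0.0288]
tool_rot: [-179.9, -0.0, 86.9]
wrist_force: [-10.0, 4.4, 6.3]
grip_width: 0.0301
finger_force: 30.0
```

```bash
python3 -m crank '[[[0,-0.0005,0,0],[-0.0005,-0.001,0,0],[-0.0005,-0.001,0,0],[-0.0005,-0.001,0,0],[-0.0005,-0.001,0,0],[-0.0005,-0.001,0,0],[-0.0005,-0.001,0,0],[-0.0005,-0.001,0,0]]]'; python3 - <<'E'
from h import *
f=grab('wrist');t=grab('top');s=grab('scene')
cv2.imwrite('pics/r1.png',np.hstack([cv2.resize(f['frame'],(400,250)),cv2.resize(t['frame'][200:280,300:428],(400,250))])[:,:,::-1])
cv2.imwrite('pics/r2.png',cv2.resize(s['frame'][170:330,300:560],None,fx=2.5,fy=2.5)[:,:,::-1])
P=pts(t);m=(P[...,2]>.083)&(P[...,2]<.0935)&(P[...,0]>.4)&(P[...,0]<.51)&(P[...,1]>-.32)&(P[...,1]<-.1)
q=P[m];print(len(q),q.min(0) if len(q) else 0,q.max(0) if len(q) else 0)
E
```

```text
time: 68.85
tool_pos: [0.454, -0.1548, 0.0288]
tool_rot: [-180.0, -0.1, 86.9]
wrist_force: [-4.4, 12.8, 6.1]
grip_width: 0.0295
finger_force: 30.0
24 [ 0.42175058 -0.29138664  0.08565591] [ 0.44887851 -0.27627404  0.09212646]
```

View pics/r1.png

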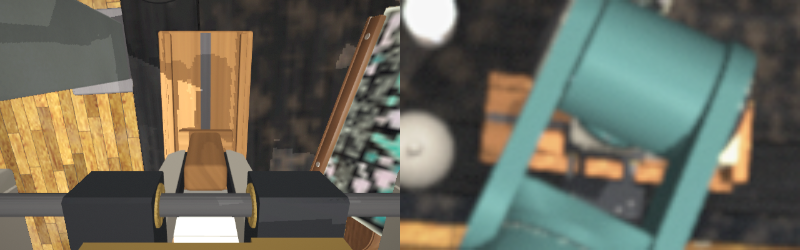

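The push force jumped to 12.8 N with no further travel, so the row is snug. I release the post and look.

```bash
python3 -m crank '[[[0,0,0,0],[0,0,0,0],[0,0,0,0],[0,0,0,0],[0,0,0.01,0],[0,0,0.04,0],[0,0,0.08,0],[0,0,0.12,0]]]' 0.3;  python3 -m crank '[[[0,-0.03,0.05,0],[0,-0.06,0.1,0],[0,-0.1,0.11,0],[0,-0.13,0.11,0],[0,-0.13,0.11,0],[0,-0.13,0.11,0],[0,-0.13,0.11,0],[0,-0.13,0.11,0]]]'; python3 - <<'E'
from h import *
f=grab('wrist');P=pts(f);print(f['s']['tool_pos'])
save(f,'w6.png',(220,40,420,200),3)
m=((P[...,2]>.084)&(P[...,2]<.0935)&(P[...,0]>.4)&(P[...,0]<.51)&(P[...,1]>-.31)&(P[...,1]<-.1)).astype(np.uint8)
n,l,st,c=cv2.connectedComponentsWithStats(m)
for i in range(1,n):
  if st[i,4]>60: q=P[l==i];r=cv2.minAreaRect((q[:,:2]*1000).astype(np.float32));print(st[i,4],np.round(r[0],1),np.round(r[1],1),round(r[2],1),np.median(q,0).round(4))
print('post',rect(P,.0945,.1,(.4,.51,-.2,-.05)),rect(P,.071,.078,(.38,.51,-.33,-.28)),rect(P,.066,.078,(.38,.51,-.2,-.12)))
t=grab('top');Q=pts(t);print('tray',rect(Q,.028,.046,(.57,.73,.08,.36)),rect(Q,.08,.1,(.57,.73,.08,.36)))
np.save('pt.npy',Q);save(t,'t2.png')
E
```

```text
time: 70.0
tool_pos: [0.454, -0.1557, 0.1509]
tool_rot: [180.0, 0.0, 86.9]
wrist_force: [1.0, -0.6, 0.4]
grip_width: 0.065
finger_force: 0.0
time: 71.0
tool_pos: [0.4543, -0.2852, 0.2591]
tool_rot: [180.0, 0.0, 87.0]
wrist_force: [0.2, 0.4, 0.5]
grip_width: 0.0652
finger_force: 0.0
[ 0.45427264 -0.2851506   0.25907961]
5555 [ 451.5 -233.9] [111.6  52.2] 86.8 [ 0.4516 -0.2304  0.09  ]
post (612, array([ 454.8, -154.5]), array([19.5, 28.9]), 86.84, array([ 0.4548, -0.1542,  0.0967])) (709, array([ 447.2, -296.5]), array([13.7, 79. ]), 86.87, array([ 0.4467, -0.2974,  0.0748])) (578, array([ 454. , -169.5]), array([14.2, 55.4]), 87.07, array([ 0.4541, -0.1711,  0.0711]))
tray (48, array([622.8, 238.3]), array([214.2,  87.2]), 88.24, array([0.6206, 0.2711, 0.0297])) (19, array([622.5, 244.2]), array([11. , 81.3]), 0.07, array([0.6238, 0.2349, 0.0808]))
```

View pics/w6.png

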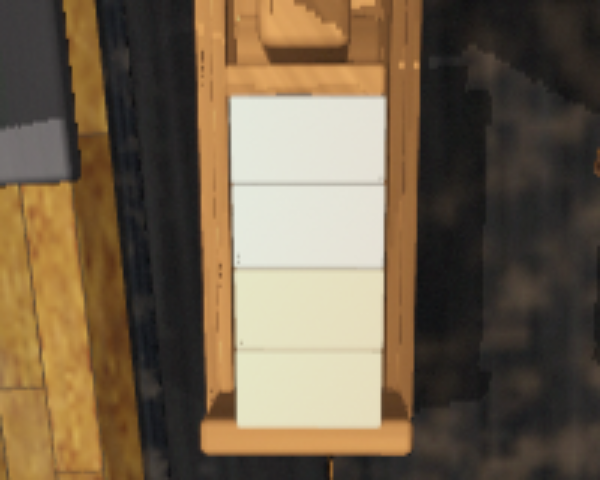

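The row is snug: 111.6 mm long, with the stop on the last carton at (308,80). The tray was knocked to about (0.62, 0.24), so I look at it from above before grasping.

```bash
python3 -m crank '[[[0,0.05,0.04,0],[0,0.11,0.08,0],[0,0.17,0.1,0],[0,0.23,0.1,0],[0,0.29,0.1,0.02],[0.01,0.35,0.1,0.04],[0.04,0.4,0.1,0.04],[0.07,0.43,0.1,0.04]]]' 0.35;  python3 -m crank '[[[0.04,0.01,0,0],[0.08,0.01,0,0],[0.1,0.01,0,0],[0.1,0.01,0,0],[0.1,0.01,0,0],[0.1,0.01,0,0],[0.1,0.01,0,0],[0.1,0.01,0,0]]]'; python3 - <<'E'
from h import *
f=grab('wrist');P=pts(f);print(f['s']['tool_pos'],f['s']['tool_rot'])
save(f,'w7.png')
B=(.57,.75,.08,.4)
print('handle',rect(P,.082,.094,B),'rim',rect(P,.03,.044,B));print('ends',rect(P,.1,.112,(.43,.58,.13,.39)))
E
```

```text
time: 72.1
tool_pos: [0.5244, 0.1472, 0.3591]
tool_rot: [180.0, -0.0, 88.9]
wrist_force: [0.2, -0.8, -0.6]
grip_width: 0.0604
finger_force: 0.0
time: 73.1
tool_pos: [0.6239, 0.1543, 0.3592]
tool_rot: [180.0, -0.0, 88.7]
wrist_force: [-0.0, 0.1, -0.0]
grip_width: 0.0608
finger_force: 0.0
[0.62388206 0.15426608 0.35917236] [ 1.79974554e+02 -8.40179535e-03  8.87138337e+01]
handle (0, array([0., 0.]), array([0., 0.]), 0.0, array([nan, nan, nan])) rim (0, array([0., 0.]), array([0., 0.]), 0.0, array([nan, nan, nan]))
ends (445, array([502.7, 168.1]), array([ 9.4, 71.6]), 88.58, array([0.5032, 0.1683, 0.1057]))
  return _methods._mean(a, axis=axis, dtype=dtype,
  ret = um.true_divide(
```

View pics/w7.png

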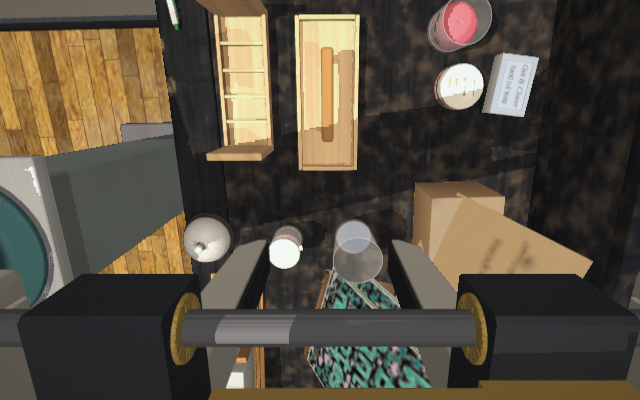

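```bash
python3 - <<'E'
from h import *
f=grab('wrist');P=pts(f)
B=(.57,.75,.08,.4)
print('handle',rect(P,.072,.085,B),'rim',rect(P,.021,.034,B));print('base',rect(P,.012,.034,B))
t=grab('top');Q=pts(t);print(rect(Q,.021,.034,B),rect(Q,.072,.085,B))
E
```

```text
handle (1101, array([624.2, 241.4]), array([118.5,  14.7]), 88.8, array([0.6246, 0.2446, 0.0777])) rim (1850, array([624.9, 241.3]), array([216.,  90.]), 88.87, array([0.6247, 0.2553, 0.0244]))
base (8499, array([624.9, 241.3]), array([216.,  90.]), 88.87, array([0.6258, 0.2515, 0.0165]))
(56, array([621.7, 139.5]), array([88. , 17.7]), 0.32, array([0.6196, 0.1345, 0.0256])) (0, array([0., 0.]), array([0., 0.]), 0.0, array([nan, nan, nan]))
  return _methods._mean(a, axis=axis, dtype=dtype,
  ret = um.true_divide(
```

```bash
python3 -m crank '[[[0.001,0.04,-0.02,0],[0.001,0.087,-0.06,0.004],[0.001,0.087,-0.11,0.004],[0.001,0.087,-0.16,0.004],[0.001,0.087,-0.21,0.004],[0.001,0.087,-0.25,0.004],[0.001,0.087,-0.28,0.004],[0.001,0.087,-0.28,0.004]]]' 0.45;  python3 -m crank '[[[0,0,-0.01,0],[0,0,-0.03,0],[0,0,-0.05,0],[0,0,-0.063,0],[0,0,-0.066,0],[0,0,-0.066,0],[0,0,-0.066,0],[0,0,-0.066,0]]]';  python3 -m crank '[[[0,0,0,0],[0,0,0,0],[0,0,0,0],[0,0,0,0],[0,0,0,0],[0,0,0,0],[0,0,0,0],[0,0,0,0]]]' 1
```

```text
time: 74.25
tool_pos: [0.624, 0.2408, 0.0765]
tool_rot: [-179.8, 0.1, 88.9]
wrist_force: [-0.5, -0.8, 0.2]
grip_width: 0.0512
finger_force: 0.0
time: 75.25
tool_pos: [0.6254, 0.2413, 0.0135]
tool_rot: [180.0, -0.0, 88.9]
wrist_force: [0.1, 1.0, 0.4]
grip_width: 0.0509
finger_force: 0.0
time: 76.25
tool_pos: [0.6251, 0.2413, 0.0128]
tool_rot: [-180.0, -0.0, 88.9]
wrist_force: [-3.1, -0.4, 0.8]
grip_width: 0.016
finger_force: 30.0
```

```bash
python3 -m crank '[[[0,0,0.005,0],[0,0,0.02,0],[0,0,0.05,0],[0,0,0.085,0],[0,0,0.12,0],[0,0,0.15,0],[0,0,0.17,0],[0,0,0.17,0]]]';  python3 -m crank '[[[-0.01,0.002,0,0],[-0.03,0.007,0,0],[-0.055,0.011,0,0],[-0.085,0.015,0,0],[-0.108,0.019,0,0],[-0.121,0.021,0,0],[-0.121,0.021,0,0],[-0.121,0.021,0,0]]]';  python3 -m crank '[[[0,0,-0.01,0],[0,0,-0.02,0],[0,0,-0.03,0],[0,0,-0.04,0],[0,0,-0.047,0],[0,0,-0.05,0],[0,0,-0.05,0],[0,0,-0.05,0]]]'; python3 - <<'E'
from h import *
f=grab('wrist');P=pts(f);s=grab('scene');print(f['s']['tool_pos'],f['s']['tool_rot'])
print('tray rim',rect(P,.14,.17,(.43,.58,.12,.4)));print('ends',rect(P,.1,.112,(.43,.58,.13,.39)))
cv2.imwrite('pics/r3.png',cv2.resize(s['frame'][150:330,100:340],None,fx=2.5,fy=2.5)[:,:,::-1])
E
```

```text
time: 77.25
tool_pos: [0.6257, 0.2414, 0.1846]
tool_rot: [179.9, -0.0, 88.9]
wrist_force: [0.5, -0.2, -3.0]
grip_width: 0.0155
finger_force: 30.0
time: 78.25
tool_pos: [0.5046, 0.2622, 0.1826]
tool_rot: [-180.0, 0.0, 88.9]
wrist_force: [-0.1, -0.5, -3.0]
grip_width: 0.0157
finger_force: 30.0
time: 79.25
tool_pos: [0.5043, 0.2624, 0.1333]
tool_rot: [180.0, -0.0, 88.9]
wrist_force: [0.7, -0.8, -3.2]
grip_width: 0.016
finger_force: 30.0
[0.50431113 0.26235163 0.13326383] [ 1.79969729e+02 -1.58341469e-02  8.88912312e+01]
tray rim (8333, array([504.6, 264.4]), array([211.9,  90.6]), 88.78, array([0.5071, 0.3361, 0.1446]))
ends (0, array([0., 0.]), array([0., 0.]), 0.0, array([nan, nan, nan]))
  return _methods._mean(a, axis=axis, dtype=dtype,
  ret = um.true_divide(
```

View pics/r3.png

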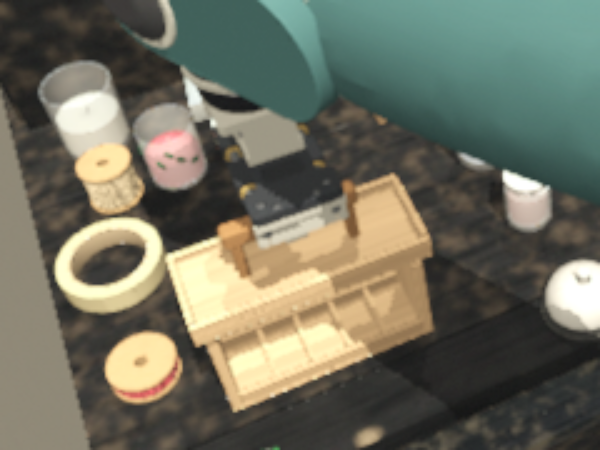

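The tray is held level and aligned above the crate. I lower it slowly.

```bash
python3 -m crank '[[[0,0,-0.004,0],[0,0,-0.008,0],[0,0,-0.011,0],[0,0,-0.014,0],[0,0,-0.016,0],[0,0,-0.018,0],[0,0,-0.019,0],[0,0,-0.019,0]]]'; python3 -m crank '[[[0,0,-0.001,0],[0,0,-0.002,0],[0,0,-0.003,0],[0,0,-0.004,0],[0,0,-0.005,0],[0,0,-0.005,0],[0,0,-0.005,0],[0,0,-0.005,0]]]'
```

```text
time: 80.35
tool_pos: [0.5042, 0.2622, 0.1138]
tool_rot: [-180.0, 0.0, 88.9]
wrist_force: [-0.5, 0.4, -2.7]
grip_width: 0.0155
finger_force: 30.0
time: 81.35
tool_pos: [0.5041, 0.2623, 0.1088]
tool_rot: [-180.0, 0.0, 88.9]
wrist_force: [0.4, 0.3, -3.6]
grip_width: 0.0157
finger_force: 30.0
```

```bash
python3 -m crank '[[[0,0,-0.0005,0],[0,0,-0.001,0],[0,0,-0.001,0],[0,0,-0.001,0],[0,0,-0.001,0],[0,0,-0.001,0],[0,0,-0.001,0],[0,0,-0.001,0]]]'; python3 -m crank '[[[0,0,0,0],[0,0,0,0],[0,0,0,0],[0,0,0,0],[0,0,0.01,0],[0,0,0.04,0],[0,0,0.08,0],[0,0,0.12,0]]]' 0.35; python3 -m crank '[[[0,-0.04,0.05,0],[0,-0.08,0.1,0],[-0.01,-0.12,0.13,0],[-0.02,-0.16,0.13,0],[-0.02,-0.2,0.13,0],[-0.02,-0.22,0.13,0],[-0.02,-0.22,0.13,0],[-0.02,-0.22,0.13,0]]]'; python3 - <<'E'
from h import *
f=grab('wrist');s=grab('scene');t=grab('top');save(t,'t9.png')
print(f['s']['tool_pos'])
for F in (f,t,s):
  P=pts(F);print('handle',rect(P,.166,.18,(.45,.55,.15,.36)),'rim',rect(P,.115,.13,(.43,.58,.13,.39)))
P=pts(t);print('row',rect(P,.084,.0935,(.4,.51,-.31,-.16)),'post',rect(P,.0945,.1,(.4,.51,-.2,-.05)),'jar',rect(P,.06,.08,(.5,.6,-.03,.06)))
E
```

```text
time: 82.35
tool_pos: [0.5042, 0.2623, 0.1088]
tool_rot: [180.0, -0.0, 88.9]
wrist_force: [-4.6, -2.4, 6.8]
grip_width: 0.0162
finger_force: 30.0
time: 83.35
tool_pos: [0.5041, 0.2622, 0.2299]
tool_rot: [180.0, -0.0, 88.9]
wrist_force: [0.2, -0.0, -0.4]
grip_width: 0.0605
finger_force: 0.0
time: 84.35
tool_pos: [0.4841, 0.0427, 0.3582]
tool_rot: [180.0, -0.0, 88.9]
wrist_force: [-1.6, -0.5, 0.4]
grip_width: 0.0605
finger_force: 0.0
[0.48412689 0.04269648 0.35822499]
handle (289, array([504.3, 209.6]), array([15.5, 15.1]), 88.78, array([0.5037, 0.2092, 0.1733])) rim (1225, array([503.8, 192.8]), array([77.6, 90. ]), 88.79, array([0.5044, 0.1781, 0.1203]))
handle (148, array([503.8, 281.8]), array([73.9, 16.2]), 88.76, array([0.5033, 0.282 , 0.1725])) rim (395, array([503.8, 260.5]), array([218.3,  90.4]), 89.18, array([0.4991, 0.3013, 0.1193]))
handle (370, array([500.8, 259.1]), array([119.2,  19. ]), 89.08, array([0.4978, 0.2606, 0.1716])) rim (608, array([500. , 259.1]), array([216.3,  94.7]), 88.29, array([0.4635, 0.2689, 0.1188]))
row (611, array([ 451.1, -226. ]), array([131.6,  52.2]), 86.82, array([ 0.4505, -0.2341,  0.0897])) post (44, array([ 447.3, -168.7]), array([38.6, 44.3]), 3.64, array([ 0.4539, -0.1554,  0.0961])) jar (59, array([550.7,  26.3]), array([44.5, 12.7]), 4.33, array([0.5501, 0.0254, 0.0689]))
```

View pics/t9.png

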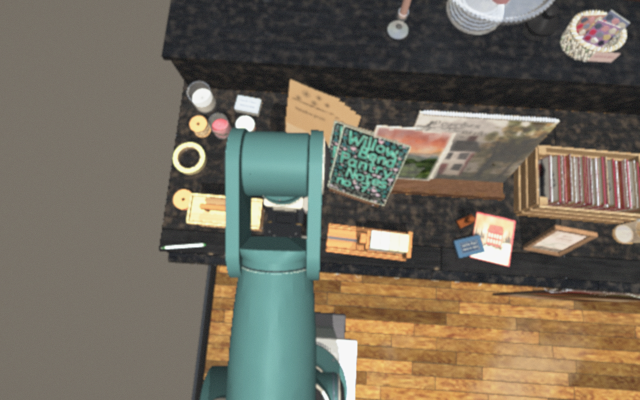

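The tray is seated at its original height (handle top 0.173) at (225,210). The row is snug at (390,242), and the gripper is clear of everything.

```bash
python3 -c "
from cell import bot
print(bot.hand_in())"
```

```text
the job is handed in; nothing more can be done
None
```

The job is handed in: all four cartons stand snug in one row in the rack against the stop, the tray is back seated on the crate, and I did not touch the jar or the tumbler.

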